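Unstack the nested filtration set and lay it out for work

TASK

Lay the bench out for a filtration: take the nested vessels apart and set each one upright in its own place. The white porcelain crucible goes into the black rubber collar of the suction filter holder, pushed down (a twist helps against the friction) until it is fully home on the seat inside; the steel beaker goes on the middle of the white tile; and the aluminium dish goes on the middle of the balance's round pan, in place of the small calibration weight standing there, which belongs in the round recess of its wooden block. Do not press hard on the balance, and leave the dropper bottle where it is.

Things in the scene. Friction and masses are not known exactly. Their poses are not given: they have to be found in the camera images.
- crucible: White porcelain filter crucible, the tallest and innermost of the three nested vessels, open on top, 50 g. 56 mm tall; outside diameter 32 mm from 20 mm above its foot to the rim, below that tapering to 26.4 mm at the foot. Origin: centre of its underside, z up its axis. Nested, it stands inside the beaker, its underside 5 mm above the table, and stands 21 mm out of the beaker's rim: grip it there.
- beaker: Low stainless steel beaker, the middle vessel of the nest, 60 g. 38 mm tall, outside diameter 45 mm (46 mm at the rim), wall 2.5 mm, floor 3 mm. Origin: centre of its underside, z up its axis. Nested, it stands on the dish's floor, 2 mm above the table, and stands 22 mm out of the dish's rim: grip it there.
- dish: Shallow aluminium dish, the outermost and lowest vessel of the nest, on the table, 30 g. 18 mm tall, outside diameter 56 mm (57 mm at the rim), wall 2 mm, floor 2 mm. Origin: centre of its underside, z up its axis. Grip it across the outside once it is empty.
- cal_weight: Steel calibration weight, 50 g, a 19 mm thick upright cylinder with a knob, 26 mm tall. Origin: centre of its underside, z up its axis. At the start it stands on the balance's pan, near the middle.
- filter_holder: Suction filter holder fixed to the table: squat round aluminium base, 66 mm across the foot, with a hose barb to its own +y side (to 49 mm from the axis) and a black rubber collar on top. Origin: centre of its underside, z up the bore. Collar top 40 mm high, mouth 42 mm wide narrowing to 29 mm at 34 mm height; it yields and grips the crucible: 8 to 13 N straight down, about half while twisting. Seat inside 14 mm high.
- tile: White glazed tile lying on the table, fixed, 64 x 64 x 7 mm. Origin: centre of its underside; its top is 7 mm above that.
- weight_block: Small wooden block with one round recess, the calibration weight's storage block, fixed to the table, 52 x 52 x 16 mm. Origin: centre of its underside, below the recess's centre. The recess is 30 mm wide and 8 mm deep (floor 8 mm above the table).
- precision_scale: Small balance fixed to the table, always in the same place. Its round steel weighing pan, 57 mm across, is centred 30 mm from the origin along the balance's own +x; the pan's top is 37 mm above the table. Its clear lid stands open on that side, up to 123 mm high, 70 to 95 mm beyond the pan's centre along +x; the display lies to -x. Origin: centre of its underside. Over 30 N on it fails.
- dropper_bottle: Small upright dropper bottle with a white tip, 22 mm thick, 52 mm tall; a bystander, not to be moved. Origin: centre of its underside.
- microscope: Microscope fixed to the table, always in the same place; an obstacle, 344 mm tall. It fills about -70 to 70 mm along its own x and -95 to 85 mm along its own y, eyepiece to +y; at -y (the side away from the robot) it is 230 mm tall. Origin: on its underside. A wall corner stands to its left rear, at x 0.62 m, y 0.18 m: swing the arm clear of it.
Things that resemble listed ones, but are neither listed nor needed, are in the scene too. What is shaped like the beaker but pink is not meant.

How it is judged:
By the outcome, as a careful person would: the job done as asked, in the order asked, and still so for the second after the job is handed in, with the robot touching nothing.
It also fails if it takes over 141 s, if anything falls off the work surface, if the arm or the gripper's body presses on something with over 40 N, if the wrist force passes 120 N, or if a joint passes its speed limit or range.

ROBOT

A 6-joint arm with a two-finger parallel gripper is mounted at the origin on a cart in front of the work surface, level with it; the furniture and walls round the work are solid. World frame = base frame: x ahead of the robot, y to its left, z up, the work surface at z = 0. Lengths are in m, angles in rad, forces in N, time in s.
With the tool pointing down it reaches from about 0.25 to 0.775 m from the base axis. Payload 4 kg.
Tool frame: the origin (TCP) lies on the centre line of the jaws, within the pads' length; the fingertips stand 19 mm ahead of it and the grasp point (between the pads) is the TCP; x points along the fingers, z is the direction in which the jaws open and shut, and the axes are right-handed (so a half turn about x gives the same grasp; the last joint's range is limited). The gripper opens to 94 mm and grips with 3 to 60 N. Pads are 16 mm wide; open, the fingers measure 119 mm over their backs; the gripper's body (75 mm by 177 mm) begins 78 mm behind the grasp point.
Start: joints at [-1.367, 0.087, 1.371, -0, 1.684, -0.103], TCP at [0.166, -0.524, 0.202] pointing down, gripper open.
Joint ranges: [-3.1, 3.1], [-0.76, 2.03], [0.27, 2.55], [-1.08, 4.22], [0.17, 2.65], [-2.57, 2.57]. Speed limits (rad/s): [2.79, 2.79, 3.14, 3.14, 3.14, 3.14].

INTERFACE

Orientations are given as [roll, pitch, yaw] about the fixed x, y, z axes, in that order (R = Rz(yaw) Ry(pitch) Rx(roll)).
In Python, from bench import robot, snapshot, camera_params gives the robot as it stands.
- The arm moves only by the tool step_arm, never from a script. Its argument "motion" is text: rows parted by semicolons, each of 7 numbers parted by spaces: the opening in per cent of the stroke, from 0 (shut) to 100 (fully open), then the shift along the tool's x, y, z in cm, then the turn, a rotation vector about the tool's x, y, z in rad. A call has 1 to 20 rows; each row shifts and turns the commanded pose from where the row before left it, along the tool's axes as they then stand; what a row does not reach is not made up. A row lasts 1/12 s, in which the tool goes at most 41.7 mm and 7.16 degrees, less where a joint would pass 70% of its speed; a pose out of reach is approached as far as the arm can. A call with a gripper value outside its range is refused whole. The fingers move at their own pace and stop on an object; the grip force is fixed at half the most. Time passes only in rows, so rows that do not move let the fingers close. It gives the time, the measured TCP pose, the force and the opening at its end, in the units of the state.
- robot.get_obs(): the state, without advancing time (a new reading comes with each control period).
- snapshot(name): name is "scene" or "top" or "wrist"; returns the picture (384x512x3 uint8, red, green, blue); there is no depth.
- camera_params(name): a dict with "fx", "fy", "cx", "cy" (pixels), "R" (3x3) and "t" (3): a world point X has camera coordinates R X + t. Camera axes: x right, y down, z forward; pixel columns grow to the right and rows downward; lengths in m; the calibration is good to about 2 mm. The wrist camera is an equidistant fisheye: a pixel r from the principal point sees the ray r / f radians off the axis. A picture is of the moment at which its call begins: read the wrist's pose just before it. camera_params takes no time and is no camera call; for the wrist camera it gives the pose at the moment of the call.
- robot.close_job(): hands the job in, once; it reports no verdict.
The state is a dict: "time": time; "joint_positions": joint angles; "qvel": joint speeds; "joint_torque": joint torques, N m; "tool_pos": TCP position; "ee_rot": TCP orientation; "wrist_force": force on the tool from outside, world axes, zero at the start; "wrist_torque": the same for the moment, N m; "width": finger opening in m.
Only numpy, scipy, OpenCV 4.12 (cv2) and the standard library are available. Lean on these libraries where they do the work, as an engineer would, in place of code of your own. Each camera call takes 0.05 s, during which the arm holds its last target.

## Working session

There is one attempt and no reset: what is moved stays moved. The work goes in short steps, Python scripts to look and compute and a tool call to move; the robot and the scene stay as the last step left them, time stands still between calls to the robot, and variables do not carry over. Pictures are saved under pics/ and viewed, and the job is handed in when it is done.

Besides the shell and the picture viewer there is one more tool, called after "Emit:" by a JSON object that holds its "method" and its "body", one argument or row to a line. step_arm: Moves the arm, as the interface text tells. Its arguments: {"type":"object","properties":{"motion":{"type":"string"}},"required":["motion"]}

```bash
ls; mkdir -p pics; python3 - <<'E'
from bench import robot, snapshot, camera_params
import cv2
o=robot.get_obs()
print({k:(v.round(4) if hasattr(v,'round') else v) for k,v in o.items()})
for n in ["scene","top","wrist"]:
    print(n,camera_params(n))
    im=snapshot(n)
    cv2.imwrite(f"pics/{n}0.png",cv2.cvtColor(im,cv2.COLOR_RGB2BGR))
E
```

```text
pics
{'time': 0.0, 'joint_positions': array([-1.3671,  0.088 ,  1.3723, -0.    ,  1.6836, -0.1031]), 'qvel': array([ 0.0007, -0.0009, -0.0021, -0.0004, -0.0006, -0.0003]), 'joint_torque': array([-1.00000e-04, -3.40178e+01, -3.02433e+01,  7.19000e-02,
        3.28000e-02, -2.00000e-04]), 'tool_pos': array([ 0.166 , -0.5238,  0.2009]), 'ee_rot': array([3.0489, 1.5685, 1.7849]), 'wrist_force': array([-0.307 ,  0.1775, -0.1951]), 'wrist_torque': array([ 0.0422, -0.0164,  0.0165]), 'width': 0.09388295388747239}
scene {'fx': 427.95549429451256, 'fy': 427.95549429451256, 'cx': 258.02814669581846, 'cy': 190.74750938983152, 'R': array([[ 0.7970256 , -0.60392493, -0.00498596],
       [-0.42009828, -0.54845273, -0.72299173],
       [ 0.43389817,  0.57833751, -0.6908387 ]]), 't': array([-0.51334016,  0.16472877,  1.23627284])}
top {'fx': 381.37554526684147, 'fy': 381.37554526684147, 'cx': 257.7361500432939, 'cy': 191.83016067331928, 'R': array([[ 0.00496185, -0.99972962,  0.02271713],
       [-0.99555617, -0.00707493, -0.09390349],
       [ 0.09403882, -0.02215024, -0.99532209]]), 't': array([-0.19974812,  0.51096008,  1.00888563])}
wrist {'fx': 297.3186396354542, 'fy': 297.3186396354542, 'cx': 254.69537925394272, 'cy': 195.30652385594234, 'R': array([[ 0.30214334, -0.9532608 , -0.00180193],
       [-0.91888944, -0.29175106,  0.26556263],
       [-0.25367616, -0.07858221, -0.96409193]]), 't': array([-0.54935875, -0.0270373 ,  0.39269384])}
```

View pics/scene0.png

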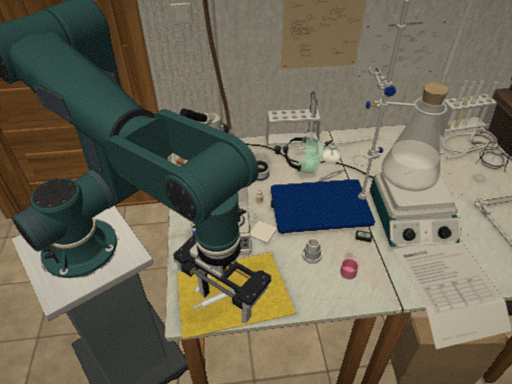

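View pics/top0.png

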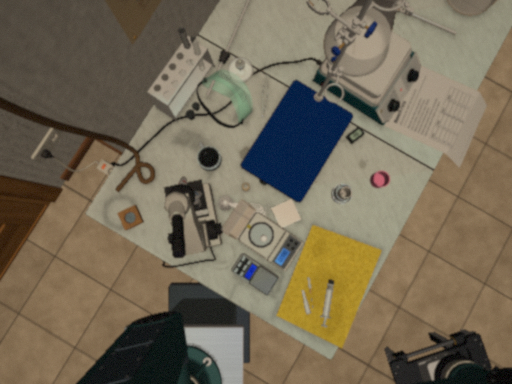

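View pics/wrist0.png

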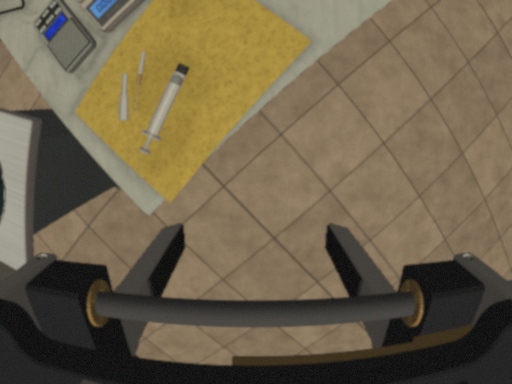

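```bash
cat > h.py <<'E'
import cv2,numpy as np
from bench import robot,snapshot,camera_params
def crop(src,dst,x0,y0,x1,y1,f=None):
    im=cv2.imread(src)[y0:y1,x0:x1]
    f=f or min(800/(x1-x0),600/(y1-y0))
    cv2.imwrite(dst,cv2.resize(im,None,fx=f,fy=f,interpolation=cv2.INTER_CUBIC)); print('scale',f)
def pix2w(n,u,v,z,cp=None):
    c=cp or camera_params(n); R=np.array(c['R']);t=np.array(c['t'])
    x=(u-c['cx'])/c['fx'];y=(v-c['cy'])/c['fy']
    if n=='wrist':
        r=np.hypot(x,y); s=np.sin(r)/r if r>1e-9 else 1; d=np.array([x*s,y*s,np.cos(r)])
    else: d=np.array([x,y,1.])
    C=-R.T@t; D=R.T@d
    return C+D*(z-C[2])/D[2]
def w2pix(n,X,cp=None):
    c=cp or camera_params(n); p=np.array(c['R'])@np.array(X)+np.array(c['t'])
    if n=='wrist':
        th=np.arctan2(np.hypot(p[0],p[1]),p[2]); k=th/np.hypot(p[0],p[1])
        return np.array([c['fx']*p[0]*k+c['cx'],c['fy']*p[1]*k+c['cy']])
    return np.array([c['fx']*p[0]/p[2]+c['cx'],c['fy']*p[1]/p[2]+c['cy']])
E
python3 - <<'E'
from h import *
crop('pics/top0.png','pics/t1.png',150,130,310,250)
crop('pics/top0.png','pics/t2.png',300,140,420,230)
crop('pics/scene0.png','pics/s1.png',170,120,370,290)
for n,(u,v),z in [('nest',(342,193),.04),('tile',(286,212),.007),('pan',(260,234),.037),('holder',(209,158),.04),('wood',(130,216),.01),('micro',(190,215),.1)]:
    print(n,pix2w('top',u,v,z).round(4))
E
```

```text
scale 5.0
scale 6.666666666666667
scale 3.5294117647058822
nest [ 0.5093 -0.4232  0.04  ]
tile [ 0.4587 -0.2753  0.007 ]
pan [ 0.3986 -0.203   0.037 ]
holder [ 0.6014 -0.0646  0.04  ]
wood [0.4452 0.1502 0.01  ]
micro [ 0.4459 -0.0262  0.1   ]
```

View pics/t1.png

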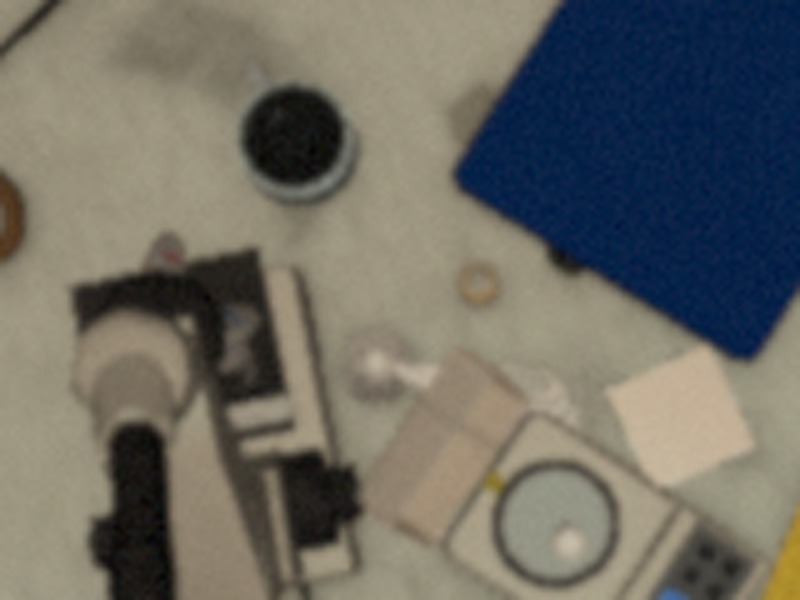

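View pics/t2.png

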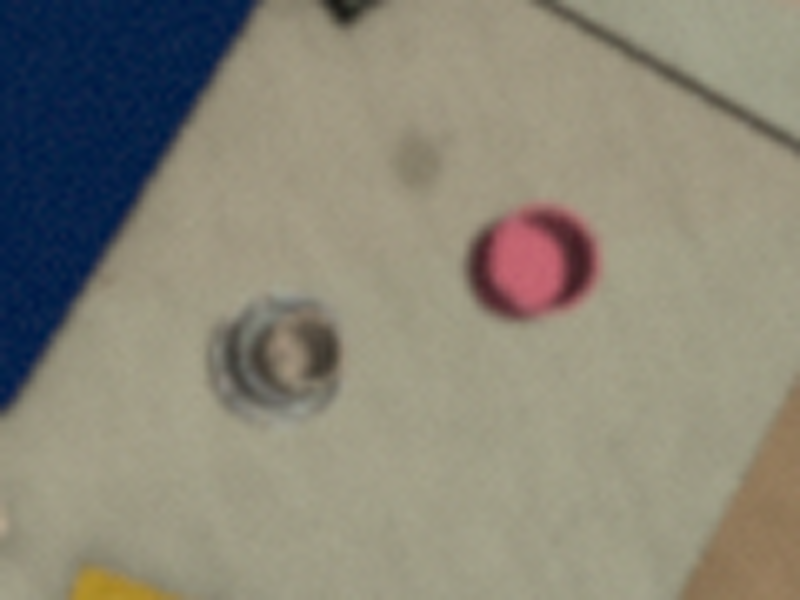

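View pics/s1.png

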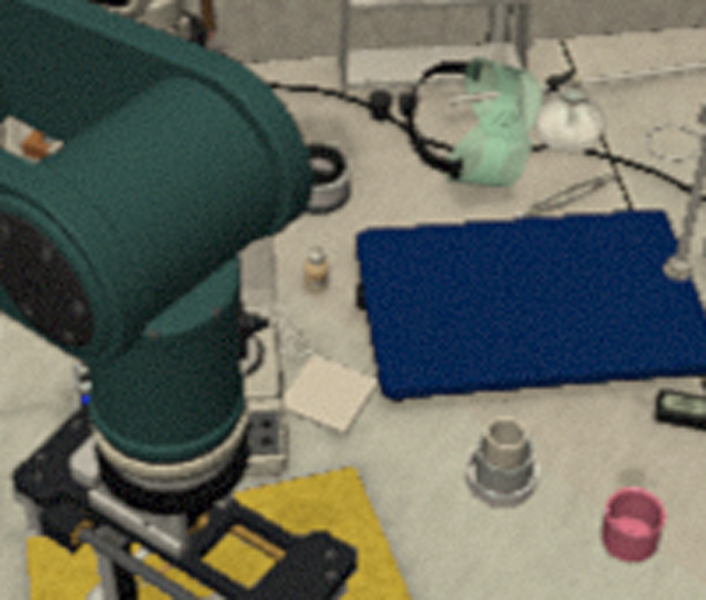

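```bash
python3 - <<'E'
from h import *
crop('pics/top0.png','pics/t3.png',90,170,190,245)
crop('pics/top0.png','pics/t4.png',215,180,315,255)
E
```

```text
scale 8.0
scale 8.0
```

View pics/t3.png

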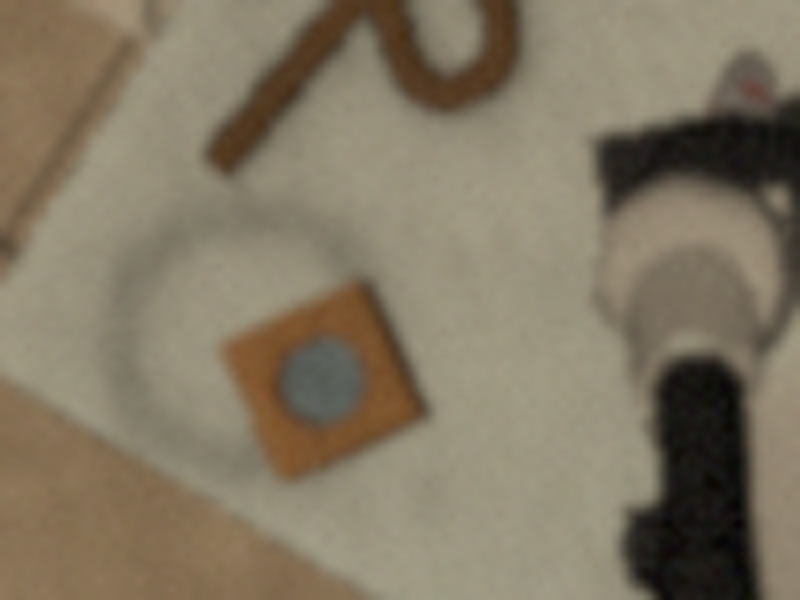

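View pics/t4.png

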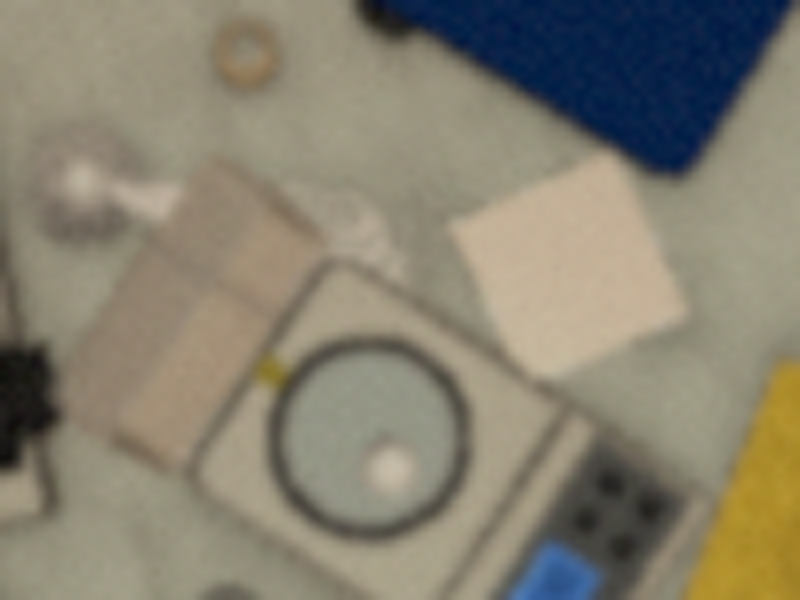

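```bash
cat >> h.py <<'E'
from scipy.spatial.transform import Rotation as Rn
def pose():
    o=robot.get_obs(); return np.array(o['tool_pos']),Rn.from_euler('xyz',o['ee_rot']).as_matrix(),o
def psi(R): return np.arctan2(R[1,2],R[0,2])
def delta(target,psit=None):
    p,R,o=pose(); d=R.T@(np.array(target)-p)*100
    print('pos',p.round(4),'psi',psi(R).round(3),'tilt',np.degrees(np.arccos(-R[2,0])).round(2),'j',np.round(o['joint_positions'],2),'t',round(o['time'],2),'F',np.round(o['wrist_force'],1),'w',round(o['width'],4))
    print('delta cm tool',d.round(2),'|d|',np.linalg.norm(d).round(2),'minrows',np.ceil(np.linalg.norm(d)/4.17))
    if psit is not None:
        Rt=Rn.from_euler('z',psit).as_matrix()@Rn.from_euler('y',np.pi/2).as_matrix()
        rv=Rn.from_matrix(R.T@Rt).as_rotvec(); print('rotvec',rv.round(4),'rows',np.ceil(np.linalg.norm(rv)/.125))
E
python3 - <<'E'
from h import *
c=camera_params('wrist'); C=-c['R'].T@c['t']; p,R,o=pose()
print('cam in tool',(R.T@(C-p)).round(4),'axis in tool',(R.T@c['R'][2]).round(3), 'camx', (R.T@c['R'][0]).round(3))
for n,(u,v),z in [('nesttop',(300+290/6.667,140+352/6.667),.061),('dish rim',(300+275/6.667,140+360/6.667),.018),('pink',(300+535/6.667,140+262/6.667),.038),('block',(130.2,217.5),.016),('vial',(245.6,186.7),.05),('clear',(225.5,203),.05)]:
    print(n,pix2w('top',u,v,z).round(4))
delta([.53,-.42,.22],-1.0)
E
```

```text
cam in tool [-0.1837  0.0783  0.0002] axis in tool [ 0.964 -0.266  0.   ] camx [-0.  0.  1.]
nesttop [ 0.5079 -0.422   0.061 ]
dish rim [ 0.5086 -0.4265  0.018 ]
pink [ 0.5476 -0.5285  0.038 ]
block [0.441  0.1477 0.016 ]
vial [ 0.5234 -0.1639  0.05  ]
clear [ 0.4797 -0.1112  0.05  ]
pos [ 0.166  -0.5239  0.2012] psi -1.264 tilt 0.1 j [-1.37  0.09  1.37  0.    1.68 -0.1 ] t 0.15 F [ 0.1 -0.4  0.9] w 0.0942
delta cm tool [-1.88 37.84  1.09] |d| 37.9 minrows 10.0
rotvec [-0.264  -0.0016 -0.0004] rows 3.0
```

```bash
python3 - <<'E'
from h import *
delta([.508,-.424,.20],-.8)
E
```

```text
pos [ 0.166  -0.5239  0.2012] psi -1.264 tilt 0.1 j [-1.37  0.09  1.37  0.    1.68 -0.1 ] t 0.15 F [ 0.1 -0.4  0.9] w 0.0942
delta cm tool [ 0.12 35.62  0.81] |d| 35.63 minrows 9.0
rotvec [-0.464  -0.0016 -0.0006] rows 4.0
```

Emit:
{"method": "step_arm", "body": {
  "motion": "100 0 1.5 0.07 0 0 0;100 0 3 0.07 0 0 0;100 0 3 0.07 0 0 0;100 0 3 0.07 0 0 0;100 0 3 0.07 0 0 0;100 0 3 0.07 0 0 0;100 0 3 0.07 0 0 0;100 0 3 0.07 0 0 0;100 0 3 0.07 0 0 0;100 0 3 0.07 0 0 0;100 0 3 0.07 0 0 0;100 0 3 0 0 0 0;100 0 1 0 0 0 0;100 0 0 0 -0.11 0 0;100 0 0 0 -0.12 0 0;100 0 0 0 -0.12 0 0;100 0 0 0 -0.11 0 0;100 0 0 0 0 0 0;100 0 0 0 0 0 0"
}}

```text
time: 1.73
tool_pos: [0.5063, -0.4246, 0.2018]
ee_rot: [-2.69, 1.57, 2.786]
wrist_force: [0.6, 0.7, 0.6]
width: 0.0937
```

```bash
python3 - <<'E'
from h import *
delta([.508,-.424,.20],-.8)
for n in ["wrist","top","scene"]:
    c=camera_params(n); im=snapshot(n)
    cv2.imwrite(f"pics/{n}1.png",cv2.cvtColor(im,cv2.COLOR_RGB2BGR))
    if n=='wrist': np.savez('w1.npz',**c)
crop('pics/wrist1.png','pics/w1.png',112,80,412,305)
crop('pics/scene1.png','pics/s2.png',150,90,350,240)
E
```

```text
pos [ 0.5063 -0.4246  0.2018] psi -0.807 tilt 0.04 j [-0.78  0.34  1.07 -0.    1.73  0.02] t 1.73 F [0.6 0.7 0.6] w 0.0937
delta cm tool [0.18 0.17 0.07] |d| 0.25 minrows 1.0
rotvec [-0.0073 -0.0007  0.0003] rows 1.0
scale 2.6666666666666665
scale 4.0
```

View pics/w1.png

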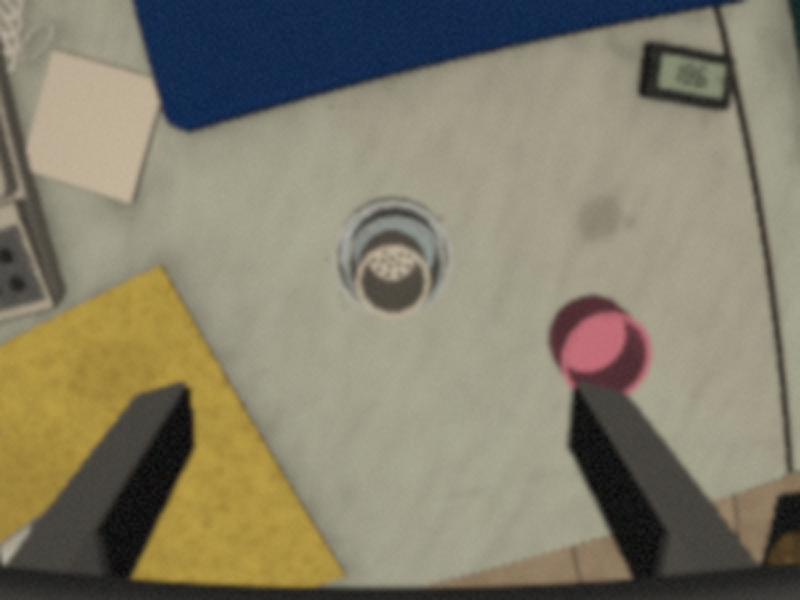

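View pics/s2.png

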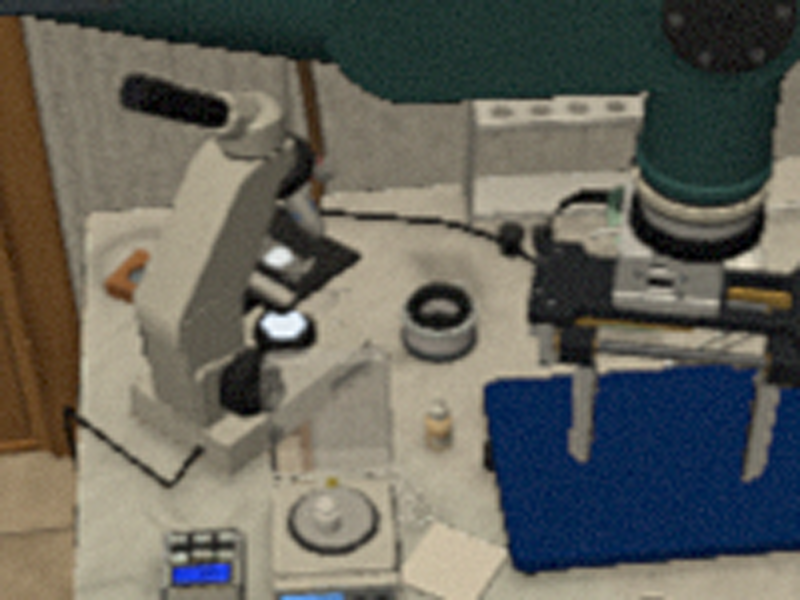

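View pics/top1.png

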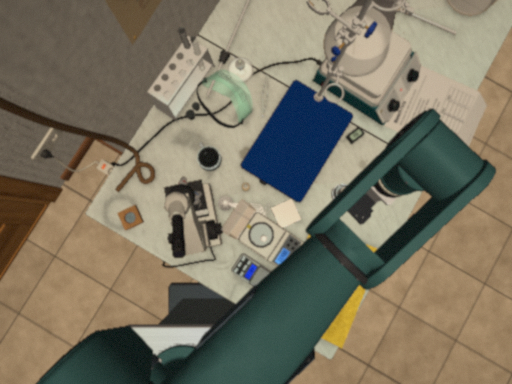

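```bash
python3 - <<'E'
from h import *
c=dict(np.load('w1.npz'))
k=2.66667
def q(n,u,v,z,wr=True): print(n,pix2w('wrist',112+u/k,80+v/k,z,c).round(4))
q('cruc',393,278,.061)
q('crucL',355,280,.061);q('crucR',431,280,.061)
q('dish',394.5,253,.018);q('dL',337,255,.018);q('dR',453,255,.018);q('dT',394,196,.018)
q('pink',606,343,.038)
for a,b in [(61,51),(161,76),(132,203),(26,165)]: q('tile',a,b,.007)
# scale/microscope from top
for n,u,v,z in [('pan',150+556/5,130+523/5,.037),('block',130.2,217.5,.016)]: print(n,pix2w('top',u,v,z).round(4))
k4=4
for n,u,v,z in [('pan',334,518,.037),('holder',439,303,.04),('bottle',439,408,.052),('blockrecess',140,268,.016)]: print('scene',n,pix2w('scene',150+u/4,90+v/4,z).round(4))
crop('pics/top1.png','pics/t5.png',150,160,230,280)
E
```

```text
cruc [ 0.5114 -0.4279  0.061 ]
crucL [ 0.4997 -0.4169  0.061 ]
crucR [ 0.5218 -0.44    0.061 ]
dish [ 0.5137 -0.4275  0.018 ]
dL [ 0.4943 -0.4085  0.018 ]
dR [ 0.5323 -0.4482  0.018 ]
dT [ 0.5331 -0.4085  0.018 ]
pink [ 0.5551 -0.5266  0.038 ]
tile [ 0.4734 -0.2376  0.007 ]
tile [ 0.4981 -0.2866  0.007 ]
tile [ 0.4412 -0.317   0.007 ]
tile [ 0.4171 -0.2606  0.007 ]
pan [ 0.397  -0.2062  0.037 ]
block [0.441  0.1477 0.016 ]
scene pan [ 0.3966 -0.207   0.037 ]
scene holder [ 0.6043 -0.0624  0.04  ]
scene bottle [ 0.5197 -0.1734  0.052 ]
scene blockrecess [0.4411 0.1582 0.016 ]
scale 5.0
```

View pics/t5.png

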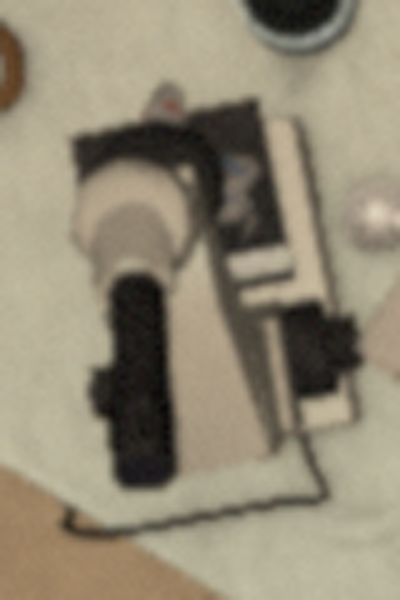

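```bash
python3 - <<'E'
from h import *
a=pix2w('top',209.5,184,.03);b=pix2w('top',221,244,.03)
print(a,b); d=(b-a)[:2]; L=np.linalg.norm(d); d/=L; print(L,d)
n=np.array([d[1],-d[0]]); m=(a+b)[:2]/2
for s in (1,-1): print('center',m+s*.07*n, 'rel ang',np.degrees(np.arctan2(*d[::-1])))
p=w2pix('top',[.4,-.03,.344]);print(p)
print(pix2w('top',150+150/5,160+220/5,.34))
delta([.512,-.428,.12],-.807)
E
```

```text
[ 0.53213358 -0.06610312  0.03      ] [ 0.37149215 -0.09936801  0.03      ]
0.164049448404823 [-0.97922566 -0.20277355]
center [ 0.43761872 -0.01418977] rel ang -168.30080445850922
center [ 0.46600701 -0.15128136] rel ang -168.30080445850922
[171.17856597 235.47078823]
[ 0.45858037 -0.04410779  0.34      ]
pos [ 0.5065 -0.4246  0.202 ] psi -0.806 tilt 0.02 j [-0.78  0.34  1.07 -0.    1.73  0.02] t 1.88 F [ 0.1 -0.1  0.4] w 0.0939
delta cm tool [8.2  0.16 0.62] |d| 8.22 minrows 2.0
rotvec [ 0.0009 -0.0002  0.0002] rows 1.0
```

Emit:
{"method": "step_arm", "body": {
  "motion": "100 2 0.04 0.15 0 0 0;100 3 0.04 0.15 0 0 0;100 2.2 0.04 0.15 0 0 0;100 1 0.04 0.15 0 0 0;100 0 0 0 0 0 0;100 0 0 0 0 0 0"
}}

```text
time: 2.38
tool_pos: [0.5121, -0.4277, 0.1202]
ee_rot: [-2.968, 1.57, 2.51]
wrist_force: [-0.2, 0.3, -0.0]
width: 0.0943
```

```bash
python3 - <<'E'
from h import *
delta([.512,-.428,.061],-.807)
c=camera_params('wrist');im=snapshot('wrist')
cv2.imwrite("pics/wrist2.png",cv2.cvtColor(im,cv2.COLOR_RGB2BGR)); np.savez('w2.npz',**c)
crop('pics/wrist2.png','pics/w2.png',152,105,352,255)
E
```

```text
pos [ 0.5121 -0.4277  0.1202] psi -0.805 tilt 0.03 j [-0.78  0.37  1.19 -0.    1.58  0.02] t 2.38 F [-0.2  0.3 -0. ] w 0.0943
delta cm tool [ 5.92 -0.03  0.01] |d| 5.92 minrows 2.0
rotvec [ 0.0024 -0.0005  0.0001] rows 1.0
scale 4.0
```

View pics/w2.png

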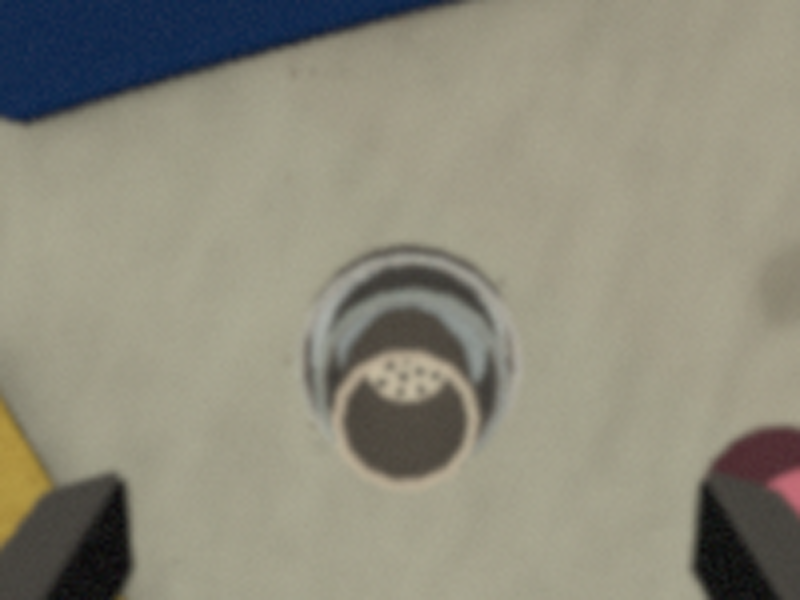

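```bash
python3 - <<'E'
from h import *
c=dict(np.load('w2.npz'));p,R,o=pose()
for n,u,v,z in [('cr',405,420,.061),('L',331,420,.061),('R',480,420,.061),('dish',411,353,.018)]:
    X=pix2w('wrist',152+u/4,105+v/4,z,c); print(n,X.round(4),'tool cm',(R.T@(X-p)*100).round(2))
# pinch mid finger tips in pic: (122,475),(705,475)
print(w2pix('wrist',p+R@[.019,0,0],c), (w2pix('wrist',p+R@[.019,0,0],c)-[152,105])*4)
E
```

```text
cr [ 0.5102 -0.4286  0.061 ] tool cm [ 6.07 -0.2  -0.16]
L [ 0.4992 -0.4171  0.061 ] tool cm [ 6.06 -0.2  -1.75]
R [ 0.5214 -0.4402  0.061 ] tool cm [ 6.07 -0.2   1.46]
dish [ 0.5136 -0.4272  0.018 ] tool cm [10.37  0.14 -0.04]
[255.0514115  225.37674488] [412.205646   481.50697953]
```

Emit:
{"method": "step_arm", "body": {
  "motion": "100 2 -0.05 -0.05 0 0 0;100 2 -0.05 -0.05 0 0 0;100 1.4 0 0 0 0 0;100 0.45 0 0 0 0 0;100 0 0 0 0 0 0;34 0 0 0 0 0 0;34 0 0 0 0 0 0;34 0 0 0 0 0 0;20 0 0 0 0 0 0;20 0 0 0 0 0 0;20 0 0 0 0 0 0;20 0 0 0 0 0 0;20 0 0 0 0 0 0;20 0 0 0 0 0 0"
}}

```text
time: 3.6
tool_pos: [0.5107, -0.4276, 0.0615]
ee_rot: [-2.455, 1.571, 3.024]
wrist_force: [-0.3, 0.9, 0.0]
width: 0.0371
```

```bash
python3 - <<'E'
from h import *
delta([.512,-.428,.14],-.807)
E
```

```text
pos [ 0.5107 -0.4276  0.0615] psi -0.804 tilt 0.01 j [-0.78  0.4   1.27 -0.    1.47  0.02] t 3.6 F [-0.3  0.9  0. ] w 0.0371
delta cm tool [-7.85  0.07  0.11] |d| 7.85 minrows 2.0
rotvec [ 0.0029 -0.0001  0.0001] rows 1.0
```

Emit:
{"method": "step_arm", "body": {
  "motion": "20 0 0 0 0 0 0;20 0 0 0 0 0 0;20 0 0 0 0 0 0"
}}

```text
time: 3.85
tool_pos: [0.5108, -0.4276, 0.0615]
ee_rot: [-2.177, 1.571, -2.981]
wrist_force: [0.7, -0.9, -0.2]
width: 0.0199
```

```bash
python3 - <<'E'
from h import *
delta([.512,-.428,.14],-.807)
c=camera_params('wrist');im=snapshot('wrist')
cv2.imwrite("pics/wrist3.png",cv2.cvtColor(im,cv2.COLOR_RGB2BGR)); np.savez('w3.npz',**c)
crop('pics/wrist3.png','pics/w3.png',152,155,352,305)
im=snapshot('scene')
cv2.imwrite("pics/scene3.png",cv2.cvtColor(im,cv2.COLOR_RGB2BGR))
crop('pics/scene3.png','pics/s3.png',260,190,400,295)
E
```

```text
pos [ 0.5108 -0.4276  0.0615] psi -0.804 tilt 0.0 j [-0.78  0.4   1.27 -0.    1.47  0.02] t 3.85 F [ 0.7 -0.9 -0.2] w 0.0199
delta cm tool [-7.85  0.06  0.11] |d| 7.85 minrows 2.0
rotvec [ 0.003 -0.     0.   ] rows 1.0
scale 4.0
scale 5.714285714285714
```

View pics/w3.png

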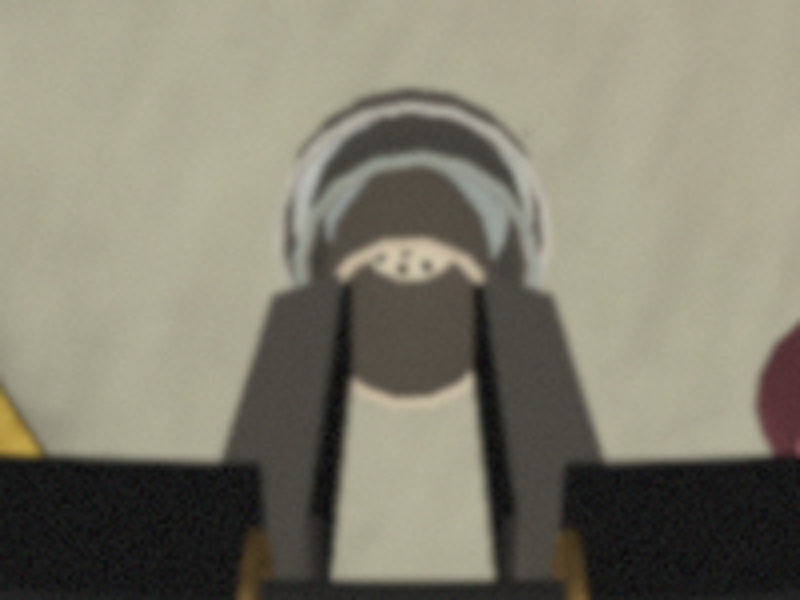

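View pics/s3.png

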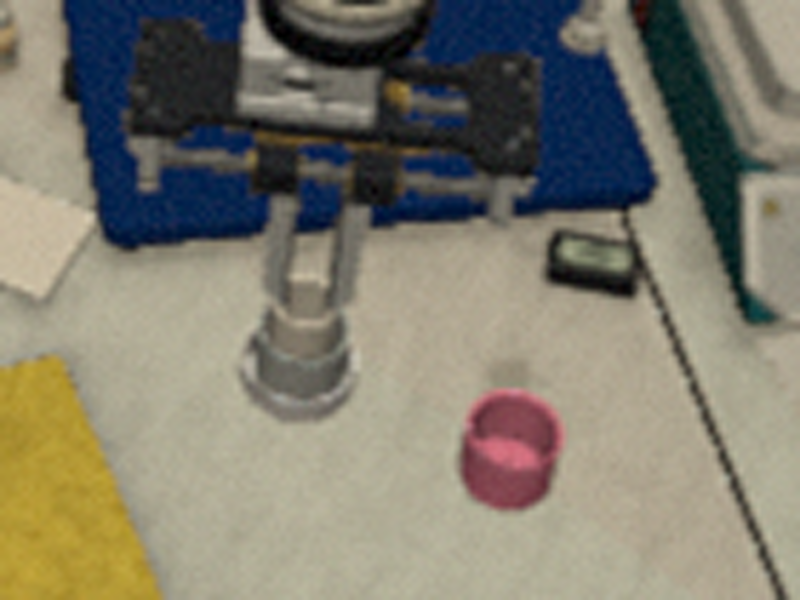

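```bash
python3 - <<'E'
from h import *
p,R,o=pose();c=dict(np.load('w3.npz'))
for x in (.019,.0,-.02):
  for y in (.008,-.008):
    for z in (.01,-.01):
      X=p+R@[x,y,z]
      print(x,y,z,'wrist',((w2pix('wrist',X,c)-[152,155])*4).round(0),'scene',((w2pix('scene',X)-[260,190])*5.714).round(0))
for z in (.061,.04):
    X=[.5107,-.4285,z]; print(z,((w2pix('wrist',X,c)-[152,155])*4).round(0),'scene',((w2pix('scene',X)-[260,190])*5.714).round(0))
E
```

```text
0.019 0.008 0.01 wrist [463. 237.] scene [325. 313.]
0.019 0.008 -0.01 wrist [352. 237.] scene [283. 308.]
0.019 -0.008 0.01 wrist [462. 319.] scene [323. 338.]
0.019 -0.008 -0.01 wrist [354. 319.] scene [281. 333.]
0.0 0.008 0.01 wrist [468. 275.] scene [328. 287.]
0.0 0.008 -0.01 wrist [347. 275.] scene [286. 283.]
0.0 -0.008 0.01 wrist [466. 363.] scene [326. 313.]
0.0 -0.008 -0.01 wrist [349. 362.] scene [284. 308.]
-0.02 0.008 0.01 wrist [474. 322.] scene [332. 260.]
-0.02 0.008 -0.01 wrist [340. 322.] scene [290. 255.]
-0.02 -0.008 0.01 wrist [472. 417.] scene [330. 286.]
-0.02 -0.008 -0.01 wrist [343. 417.] scene [288. 281.]
0.061 [411. 321.] scene [307. 300.]
0.04 [411. 277.] scene [304. 327.]
```

```bash
python3 - <<'E'
from h import *
p=np.array([.5121,-.4277,.1202]);R=Rn.from_euler('z',-.805).as_matrix()@Rn.from_euler('y',np.pi/2).as_matrix();c=dict(np.load('w2.npz'))
for x in (.019,.0):
  for y in (.008,0,-.008):
    for z in (.047,-.047):
      print(x,y,z,((w2pix('wrist',p+R@[x,y,z],c)-[152,105])*4).round(0))
E
python3 - <<'E'
import sys; sys.path.insert(0,'.')
from h import *
crop('pics/wrist2.png','pics/w2b.png',140,190,370,362)
crop('pics/wrist3.png','pics/w3b.png',202,195,312,278)
E
```

```text
0.019 0.008 0.047 [664. 436.]
0.019 0.008 -0.047 [151. 436.]
0.019 0 0.047 [661. 477.]
0.019 0 -0.047 [154. 477.]
0.019 -0.008 0.047 [658. 517.]
0.019 -0.008 -0.047 [157. 517.]
0.0 0.008 0.047 [687. 473.]
0.0 0.008 -0.047 [128. 473.]
0.0 0 0.047 [683. 517.]
0.0 0 -0.047 [132. 516.]
0.0 -0.008 0.047 [679. 559.]
0.0 -0.008 -0.047 [135. 559.]
scale 3.4782608695652173
scale 7.228915662650603
```

View pics/w2b.png

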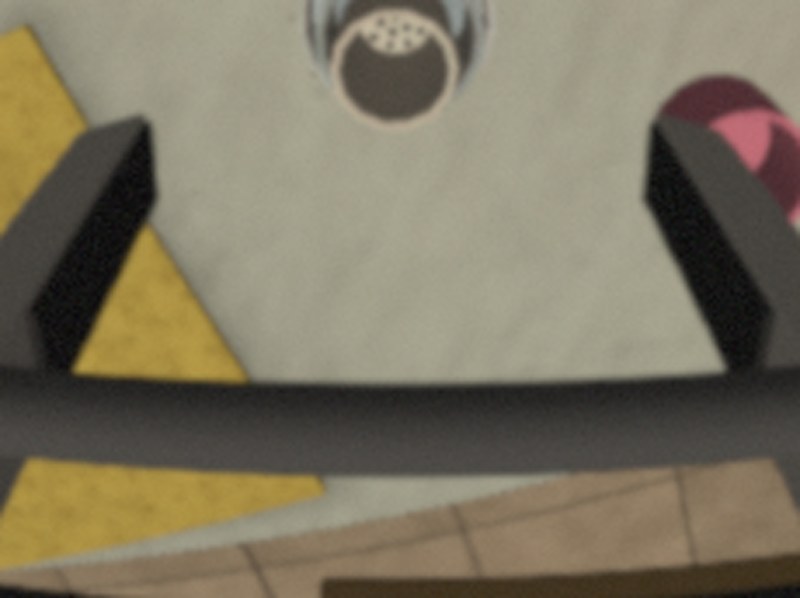

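View pics/w3b.png

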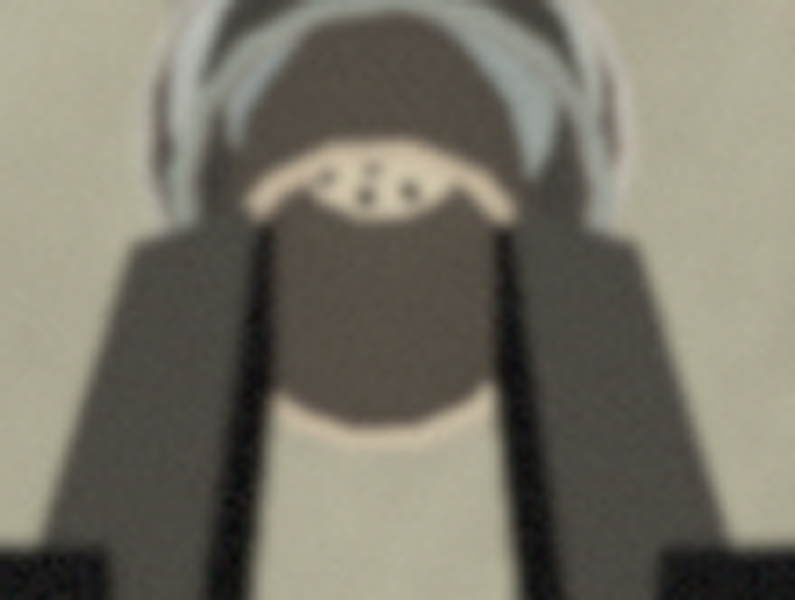

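Emit:
{"method": "step_arm", "body": {
  "motion": "70 0 0 0 0 0 0;70 0 0 0 0 0 0;70 0 0 0 0 0 0;70 0 0 0 0 0 0;70 0 0 0 0 0 0;70 0 0 0 0 0 0;70 0 0 0 0 0 0;70 0.5 0 0 0 0 0;70 0.5 0 0 0 0 0;70 0.5 0 0 0 0 0;70 0.3 0 0 0 0 0;70 0 0 0 0 0 0"
}}

```text
time: 4.95
tool_pos: [0.51, -0.427, 0.0418]
ee_rot: [-3.105, 1.568, 2.374]
wrist_force: [-0.0, 0.5, 0.0]
width: 0.0656
```

```bash
python3 - <<'E'
from h import *
delta([.512,-.428,.14],-.807)
c=camera_params('wrist');im=snapshot('wrist')
cv2.imwrite("pics/wrist4.png",cv2.cvtColor(im,cv2.COLOR_RGB2BGR)); np.savez('w4.npz',**c)
crop('pics/wrist4.png','pics/w4.png',152,155,352,305)
im=snapshot('scene')
cv2.imwrite("pics/scene4.png",cv2.cvtColor(im,cv2.COLOR_RGB2BGR))
crop('pics/scene4.png','pics/s4.png',260,190,400,295)
E
```

```text
pos [ 0.51   -0.427   0.0418] psi -0.804 tilt 0.16 j [-0.78  0.42  1.29 -0.    1.44  0.02] t 4.95 F [-0.   0.5  0. ] w 0.0656
delta cm tool [-9.82  0.07  0.18] |d| 9.82 minrows 3.0
rotvec [ 0.0029 -0.0027  0.0001] rows 1.0
scale 4.0
scale 5.714285714285714
```

View pics/w4.png

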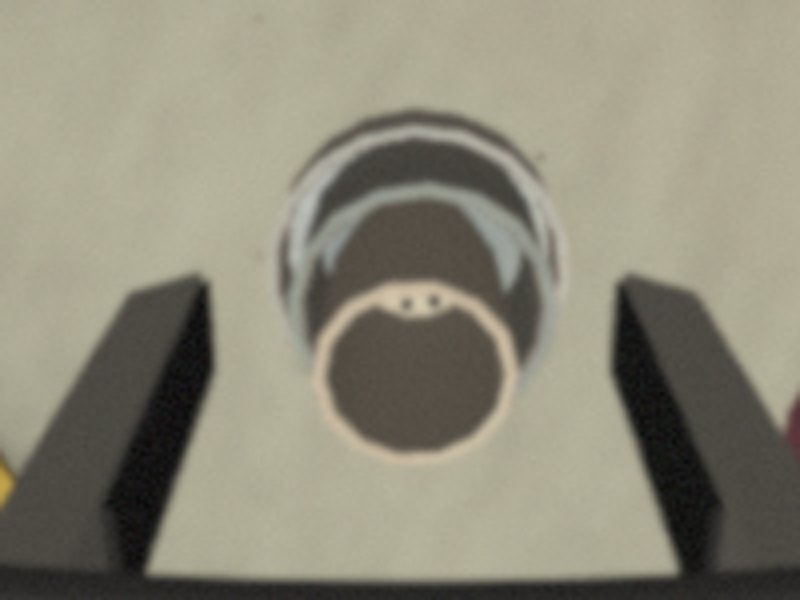

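View pics/s4.png

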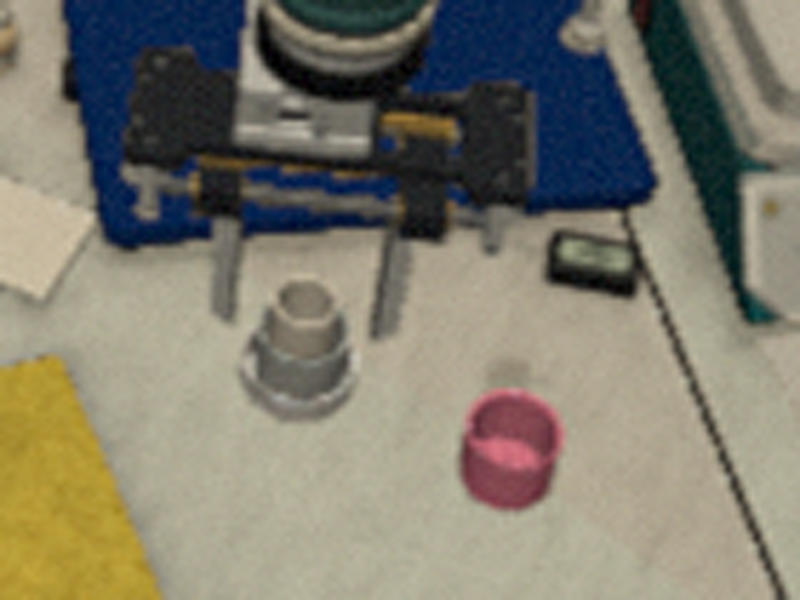

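```bash
python3 - <<'E'
from h import *
c=dict(np.load('w4.npz'));p,R,o=pose()
f=lambda u,v,z: pix2w('wrist',152+u/4,155+v/4,z,c)
for z in (.025,.035,.04,.045,.05,.055):
    a,b,d,e=f(206,276,z),f(621,276,z),f(213,370,z),f(612,370,z)
    print(z,'gap far',np.linalg.norm(a-b).round(4),'near',np.linalg.norm(d-e).round(4),'w',np.linalg.norm(a-d).round(4),np.linalg.norm(b-e).round(4),'tool y far/near',(R.T@(a-p))[1].round(4),(R.T@(d-p))[1].round(4))
a=f(414,372,.061); print((R.T@(a-p)).round(4))
E
```

```text
0.025 gap far 0.0756 near 0.0749 w 0.019 0.019 tool y far/near 0.001 -0.0179
0.035 gap far 0.0719 near 0.0712 w 0.018 0.018 tool y far/near 0.0049 -0.0131
0.04 gap far 0.07 near 0.0693 w 0.0176 0.0176 tool y far/near 0.0068 -0.0107
0.045 gap far 0.0681 near 0.0674 w 0.0171 0.0171 tool y far/near 0.0087 -0.0083
0.05 gap far 0.0662 near 0.0656 w 0.0166 0.0166 tool y far/near 0.0107 -0.006
0.055 gap far 0.0643 near 0.0637 w 0.0161 0.0161 tool y far/near 0.0126 -0.0036
[-0.0179 -0.0007  0.0003]
```

Emit:
{"method": "step_arm", "body": {
  "motion": "70 0.4 0 0 0 0 0;20 0 0 0 0 0 0;20 0 0 0 0 0 0;20 0 0 0 0 0 0;20 0 0 0 0 0 0;20 0 0 0 0 0 0;20 0 0 0 0 0 0;20 0 0 0 0 0 0;20 0 0 0 0 0 0;20 0 0 0 0 0 0;20 0 0 0 0 0 0"
}}

```text
time: 5.97
tool_pos: [0.5108, -0.4277, 0.0398]
ee_rot: [-0.056, 1.57, -0.86]
wrist_force: [-0.5, -1.2, 0.8]
width: 0.0309
```

```bash
python3 - <<'E'
from h import *
delta([.511,-.428,.18],-.804)
p,R,o=pose(); print('from lifted: ',(R.T@(np.array([.595,-.085,.18])-[p[0],p[1],.18])*100).round(2))
E
```

```text
pos [ 0.5108 -0.4277  0.0398] psi -0.804 tilt 0.02 j [-0.78  0.42  1.29 -0.    1.43  0.02] t 5.97 F [-0.5 -1.2  0.8] w 0.0309
delta cm tool [-1.402e+01 -1.000e-02  4.000e-02] |d| 14.02 minrows 4.0
rotvec [-0.      0.0004  0.    ] rows 1.0
from lifted:  [-1.000e-02  2.984e+01 -1.884e+01]
```

Emit:
{"method": "step_arm", "body": {
  "motion": "20 -0.5 0 0 0 0 0;20 -1 0 0 0 0 0;20 -2 0 0 0 0 0;20 -2.5 0 0 0 0 0;20 -3 0 0 0 0 0;20 -3 0 0 0 0 0;20 -2 0 0 0 0 0;20 0 0 0 0 0 0;20 0 0 0 0 0 0"
}}

```text
time: 6.72
tool_pos: [0.5114, -0.4283, 0.1818]
ee_rot: [0.005, 1.566, -0.799]
wrist_force: [-0.3, 0.2, -0.5]
width: 0.0312
```

```bash
python3 - <<'E'
from h import *
delta([.595,-.085,.18],-1.67)
c=camera_params('wrist');im=snapshot('wrist')
cv2.imwrite("pics/wrist5.png",cv2.cvtColor(im,cv2.COLOR_RGB2BGR)); np.savez('w5.npz',**c)
crop('pics/wrist5.png','pics/w5.png',112,80,412,305)
E
```

```text
pos [ 0.5114 -0.4283  0.1818] psi -0.804 tilt 0.25 j [-0.78  0.35  1.1  -0.    1.69  0.02] t 6.72 F [-0.3  0.2 -0.5] w 0.0312
delta cm tool [  0.1   29.84 -18.92] |d| 35.33 minrows 9.0
rotvec [ 0.866   0.0041 -0.0019] rows 7.0
scale 2.6666666666666665
```

View pics/w5.png

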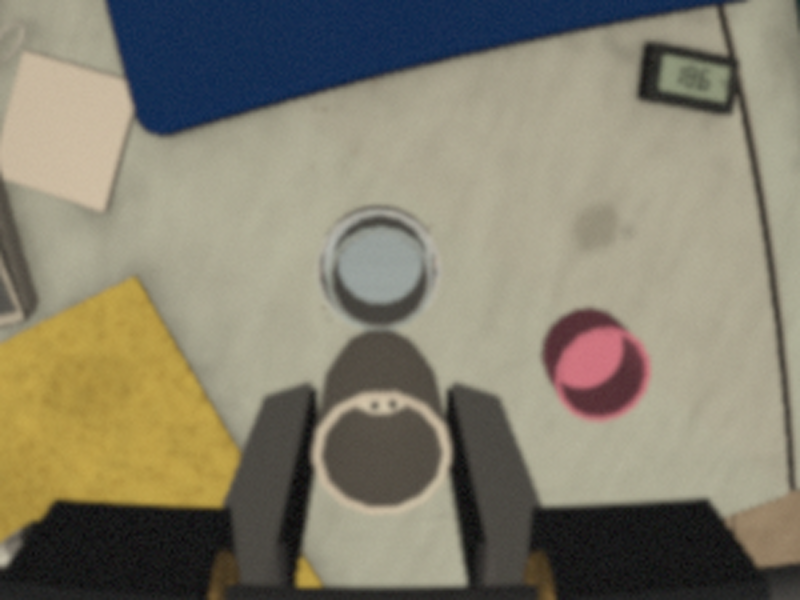

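Emit:
{"method": "step_arm", "body": {
  "motion": "20 0 1 -0.6 0 0 0;20 0 2 -1.3 0 0 0;20 0 2.5 -1.6 0 0 0;20 0 2.5 -1.6 0 0 0;20 0 2.5 -1.6 0 0 0;20 0 2.5 -1.6 0 0 0;20 0 2.5 -1.6 0 0 0;20 0 2.5 -1.6 0 0 0;20 0 2.5 -1.6 0 0 0;20 0 2.5 -1.6 0 0 0;20 0 2.5 -1.6 0 0 0;20 0 2.5 -1.6 0 0 0;20 0 1.3 -0.6 0 0 0;20 0 0.5 -0.4 0 0 0;20 0 0 0 0 0 0"
}}

```text
time: 8.02
tool_pos: [0.5937, -0.0835, 0.1781]
ee_rot: [-2.443, 1.568, 3.038]
wrist_force: [-0.7, -0.2, -0.4]
width: 0.0311
```

Emit:
{"method": "step_arm", "body": {
  "motion": "20 0 0 0 0.06 0 0;20 0 0 0 0.1 0 0;20 0 0 0 0.1 0 0;20 0 0 0 0.1 0 0;20 0 0 0 0.1 0 0;20 0 0 0 0.1 0 0;20 0 0 0 0.1 0 0;20 0 0 0 0.1 0 0;20 0 0 0 0.1 0 0;20 0 0 0 0 0 0;20 0 0 0 0 0 0"
}}

```text
time: 8.93
tool_pos: [0.5938, -0.0864, 0.1791]
ee_rot: [-1.023, 1.57, -2.686]
wrist_force: [0.1, -0.1, -0.9]
width: 0.031
```

```bash
python3 - <<'E'
from h import *
delta([.602,-.063,.15],-1.67)
for n in ["wrist","top","scene"]:
    c=camera_params(n); im=snapshot(n)
    cv2.imwrite(f"pics/{n}6.png",cv2.cvtColor(im,cv2.COLOR_RGB2BGR))
    if n=='wrist': np.savez('w6.npz',**c)
crop('pics/wrist6.png','pics/w6.png',112,80,412,305)
crop('pics/scene6.png','pics/s6.png',150,60,350,210)
E
```

```text
pos [ 0.5938 -0.0864  0.1791] psi -1.664 tilt 0.06 j [-0.24  0.2   1.28 -0.    1.65  1.42] t 8.93 F [ 0.1 -0.1 -0.9] w 0.031
delta cm tool [ 2.91  0.61 -2.4 ] |d| 3.82 minrows 1.0
rotvec [0.0065 0.0006 0.0009] rows 1.0
scale 2.6666666666666665
scale 4.0
```

View pics/w6.png

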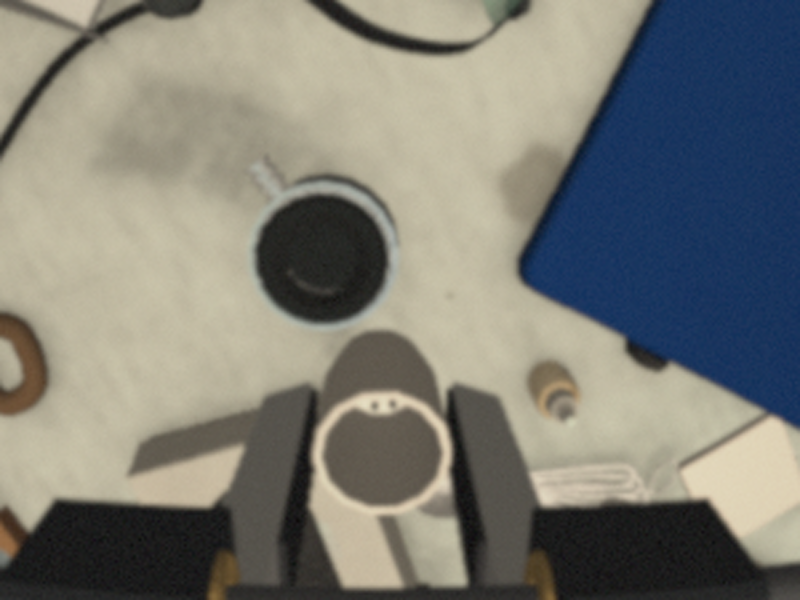

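View pics/s6.png

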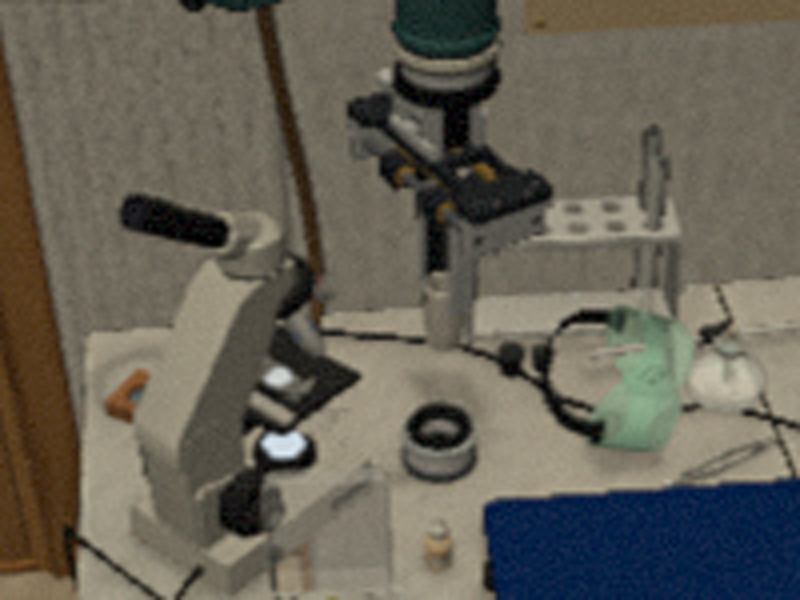

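View pics/top6.png

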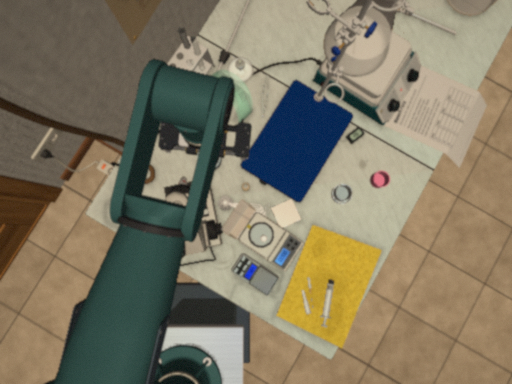

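```bash
python3 - <<'E'
from h import *
c=dict(np.load('w6.npz'));p,R,o=pose();k=8/3
f=lambda u,v,z: pix2w('wrist',112+u/k,80+v/k,z,c)
for n,u,v,z in [('coll',321.5,257.5,.04),('L',254,258,.04),('R',389,258,.04),('T',321,194,.04),('B',321,322,.04),('inner',320,253,.034),('cruc',381,453,p[2]+.0212),('cL',312,453,p[2]+.0212),('cR',450,453,p[2]+.0212),('bott',565,400,.052)]:
    X=f(u,v,z); print(n,X.round(4),(R.T@(X-p)*100).round(2))
E
python3 - <<'E'
import sys; sys.path.insert(0,'.')
from h import *
crop('pics/wrist6.png','pics/w6b.png',192,130,282,215)
E
```

```text
coll [ 0.6068 -0.0627  0.04  ] [13.94  1.06 -2.39]
L [ 0.6093 -0.0344  0.04  ] [13.94  1.06 -5.23]
R [ 0.6039 -0.0907  0.04  ] [13.94  1.04  0.42]
T [ 0.6333 -0.0654  0.04  ] [13.94  3.73 -2.37]
B [ 0.579  -0.0594  0.04  ] [13.94 -1.74 -2.46]
inner [ 0.6076 -0.0618  0.034 ] [14.54  1.13 -2.49]
cruc [ 0.5932 -0.0863  0.2006] [-2.12 -0.08  0.09]
cL [ 0.5946 -0.0707  0.2006] [-2.12 -0.08 -1.48]
cR [ 0.5917 -0.1019  0.2006] [-2.12 -0.08  1.65]
bott [ 0.5378 -0.1608  0.052 ] [12.74 -4.9   8.01]
scale 7.0588235294117645
```

View pics/w6b.png

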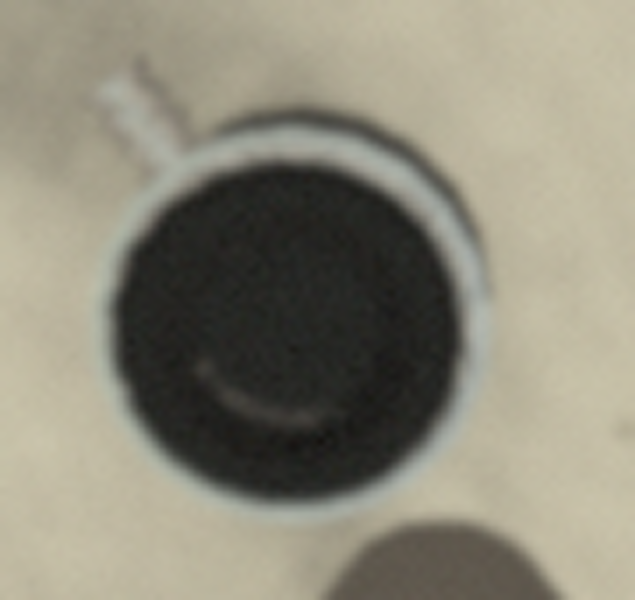

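```bash
python3 - <<'E'
from h import *
c=np.array([.4376,-.0142]); ey=np.array([-.979,-.203]); ex=np.array([.203,-.979])
h=np.array([.605,-.063])
for ps in (-1.37,-1.5,-1.664,-1.8,-1.95,-2.1):
    z=np.array([np.cos(ps),np.sin(ps)]);y=np.array([-np.sin(ps),np.cos(ps)])
    g=[h+a*z+b*y for a in np.linspace(-.0885,.0885,60) for b in np.linspace(-.0375,.0375,20)]
    L=np.array([[(q-c)@ex,(q-c)@ey] for q in g])
    d=np.hypot(np.maximum(np.abs(L[:,0])-.07,0),np.maximum(np.maximum(-.095-L[:,1],L[:,1]-.085),0))
    print(ps,d.min().round(4))
E
```

```text
-1.37 0.0215
-1.5 0.0225
-1.664 0.0224
-1.8 0.021
-1.95 0.0182
-2.1 0.0142
```

Emit:
{"method": "step_arm", "body": {
  "motion": "20 0.5 0.4 -0.85 0 0 0;20 1 0.4 -0.8 0 0 0;20 2 0.3 -0.8 0 0 0;20 2 0 0 0 0 0;20 1.5 0 0 0 0 0;20 0.9 0 0 0 0 0;20 0 0 0 0 0 0;20 0 0 0 0 0 0"
}}

```text
time: 9.75
tool_pos: [0.6073, -0.0608, 0.0998]
ee_rot: [-1.703, 1.569, 2.916]
wrist_force: [0.2, 0.1, -0.6]
width: 0.0312
```

```bash
python3 - <<'E'
from h import *
delta([.605,-.063,.10],-1.67)
for n in ["wrist","scene"]:
    c=camera_params(n); im=snapshot(n)
    cv2.imwrite(f"pics/{n}7.png",cv2.cvtColor(im,cv2.COLOR_RGB2BGR))
    if n=='wrist': np.savez('w7.npz',**c)
crop('pics/wrist7.png','pics/w7.png',152,125,352,275)
crop('pics/scene7.png','pics/s7.png',200,110,300,185)
E
```

```text
pos [ 0.6073 -0.0608  0.0998] psi -1.663 tilt 0.08 j [-0.19  0.26  1.37  0.    1.51  1.47] t 9.75 F [ 0.2  0.1 -0.6] w 0.0312
delta cm tool [-0.02 -0.21  0.24] |d| 0.31 minrows 1.0
rotvec [ 0.0068 -0.0002  0.0014] rows 1.0
scale 4.0
scale 8.0
```

View pics/w7.png

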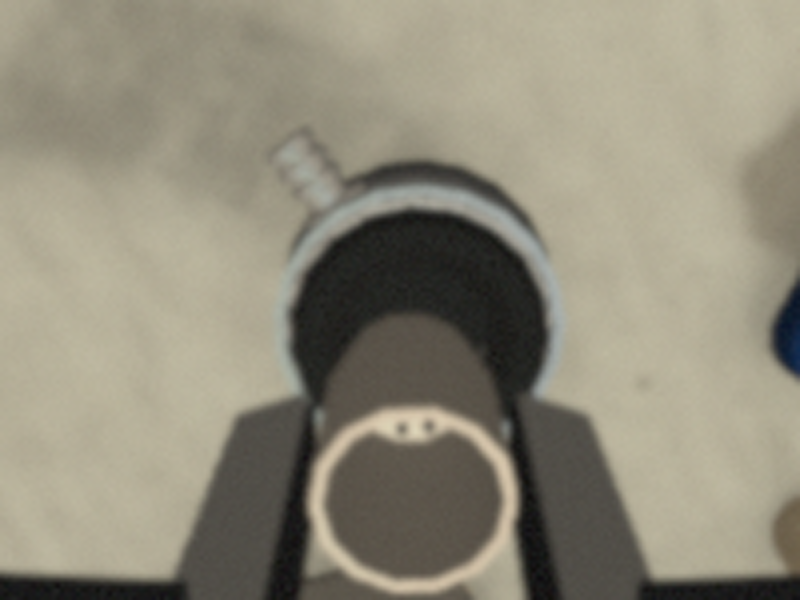

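View pics/s7.png

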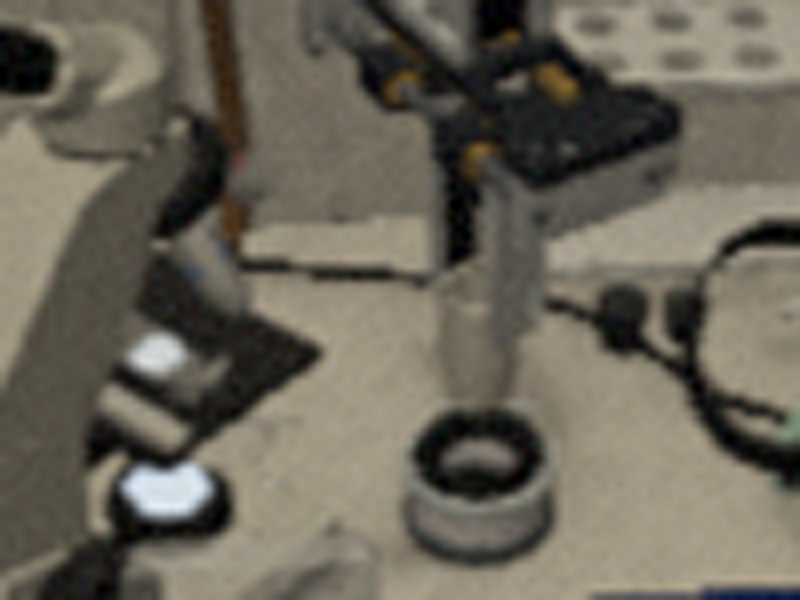

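```bash
python3 - <<'E'
from h import *
c=dict(np.load('w7.npz'));p,R,o=pose()
f=lambda u,v,z: R.T@(pix2w('wrist',152+u/4,125+v/4,z,c)-p)*100
for n,u,v,z in [('L',290,322,.04),('R',550,322,.04),('T',421,210,.04),('cruc',413,498,p[2]+.0212),('cT',413,408,p[2]+.0212),('cB',413,592,p[2]+.0212),('cL',308,498,p[2]+.0212),('cR',519,498,p[2]+.0212)]:
    print(n,f(u,v,z).round(2))
for u,v,n in [(480,445,'coll')]: 
    X=pix2w('scene',200+u/8,110+v/8,.04); print(X,(R.T@(X-p)*100).round(2))
X=p+R@np.array([.035,0,0]); print('foot scene',((w2pix('scene',X)-[200,110])*8).round(0))
print('coll pred scene', ((w2pix('scene',[p[0],p[1],.04])-[200,110])*8).round(0))
E
```

```text
L [ 6.18  0.07 -2.66]
R [6.18 0.07 2.94]
T [6.19 2.53 0.15]
cruc [-2.12 -0.05 -0.02]
cT [-2.12  1.4  -0.02]
cB [-2.12 -1.69 -0.02]
cL [-2.12 -0.06 -1.59]
cR [-2.12 -0.06  1.57]
[ 0.60532006 -0.06241968  0.04      ] [ 6.18 -0.31  0.13]
foot scene [484. 391.]
coll pred scene [484. 441.]
```

Emit:
{"method": "step_arm", "body": {
  "motion": "20 0 -0.22 0.13 0 0 0;20 0.5 0 0 0 0 0;20 1 0 0 0 0 0;20 1 0 0 0 0 0;20 0.7 0 0 0 0 0;20 0.3 0 0 0 0 0;20 0 0 0 0 0 0;20 0 0 0 0 0 0"
}}

```text
time: 10.52
tool_pos: [0.6049, -0.0625, 0.0651]
ee_rot: [-1.587, 1.57, 3.033]
wrist_force: [0.2, -0.5, -1.0]
width: 0.0308
```

```bash
python3 - <<'E'
from h import *
delta([.6053,-.0624,.049],-1.67)
im=snapshot('scene');cv2.imwrite("pics/scene8.png",cv2.cvtColor(im,cv2.COLOR_RGB2BGR))
crop('pics/scene8.png','pics/s8.png',200,110,300,185)
E
```

```text
pos [ 0.6049 -0.0625  0.0651] psi -1.664 tilt 0.05 j [-0.2   0.28  1.42 -0.    1.44  1.47] t 10.52 F [ 0.2 -0.5 -1. ] w 0.0308
delta cm tool [ 1.61  0.04 -0.01] |d| 1.61 minrows 1.0
rotvec [ 0.006  -0.      0.0009] rows 1.0
scale 8.0
```

View pics/s8.png

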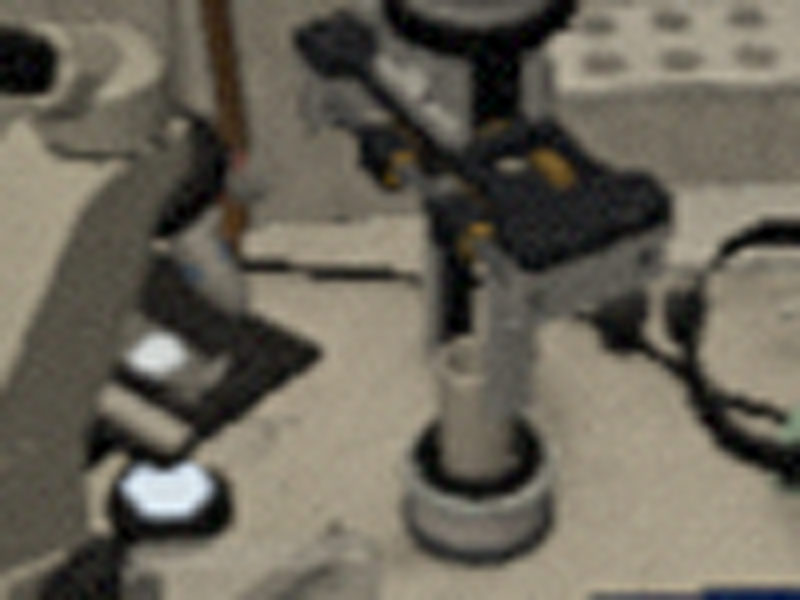

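Emit:
{"method": "step_arm", "body": {
  "motion": "20 0.2 0 0 -0.08 0 0;20 0.2 0 0 -0.1 0 0;20 0.2 0 0 -0.1 0 0;20 0.2 0 0 -0.1 0 0;20 0.2 0 0 -0.1 0 0"
}}

```text
time: 10.98
tool_pos: [0.6059, -0.0621, 0.0566]
ee_rot: [1.521, 1.569, 0.342]
wrist_force: [0.3, 1.7, 1.6]
width: 0.031
```

Emit:
{"method": "step_arm", "body": {
  "motion": "20 0.2 0 0 0.08 0 0;20 0.2 0 0 0.1 0 0;20 0.15 0 0 0.1 0 0;20 0.1 0 0 0.1 0 0;20 0.05 0 0 0.1 0 0"
}}

```text
time: 11.4
tool_pos: [0.6061, -0.0625, 0.051]
ee_rot: [1.508, 1.568, -0.16]
wrist_force: [-1.1, 0.3, 4.8]
width: 0.0312
```

Emit:
{"method": "step_arm", "body": {
  "motion": "20 0.05 0 0 -0.08 0 0;20 0.1 0 0 -0.1 0 0;20 0.1 0 0 -0.1 0 0;20 0 0 0 -0.1 0 0"
}}

```text
time: 11.73
tool_pos: [0.6061, -0.0621, 0.0488]
ee_rot: [1.437, 1.568, 0.157]
wrist_force: [-1.1, 1.5, 5.0]
width: 0.0311
```

Emit:
{"method": "step_arm", "body": {
  "motion": "20 0.1 0 0 0.1 0 0;20 0.1 0 0 0.1 0 0;20 0.05 0 0 0.1 0 0;20 0 0 0 0.1 0 0;20 0 0 0 0 0 0"
}}

```text
time: 12.15
tool_pos: [0.6067, -0.0624, 0.0486]
ee_rot: [1.562, 1.566, -0.125]
wrist_force: [-3.3, 1.3, 13.2]
width: 0.0312
```

Emit:
{"method": "step_arm", "body": {
  "motion": "20 0.2 0 0 -0.1 0 0;20 0.2 0 0 -0.1 0 0;20 0 0 0 -0.1 0 0;20 0 0 0 -0.1 0 0"
}}

```text
time: 12.48
tool_pos: [0.6073, -0.0623, 0.0484]
ee_rot: [1.224, 1.564, -0.055]
wrist_force: [-9.3, 3.1, 24.5]
width: 0.0312
```

Emit:
{"method": "step_arm", "body": {
  "motion": "20 -0.4 0 0 0 0 0;20 -0.3 0 0 0 0 0;20 0 0 0 0 0 0;60 0 0 0 0 0 0;60 0 0 0 0 0 0;60 0 0 0 0 0 0;60 0 0 0 0 0 0;60 0 0 0 0 0 0;60 0 0 0 0 0 0;60 0 0 0 0 0 0"
}}

```text
time: 13.32
tool_pos: [0.6049, -0.0626, 0.0462]
ee_rot: [-1.79, 1.57, -3.074]
wrist_force: [0.4, -0.1, 0.1]
width: 0.0561
```

Emit:
{"method": "step_arm", "body": {
  "motion": "60 -0.5 0 0 0 0 0;60 -1 0 0 0 0 0;60 -2 0 0 0 0 0;60 -2.5 0 0 0 0 0;60 -2.5 0 0 0 0 0;60 -2.5 0 0 0 0 0;60 -2 0 0 0 0 0;60 0 0 0 0 0 0;60 0 0 0 0 0 0"
}}

```text
time: 14.07
tool_pos: [0.6061, -0.0627, 0.1789]
ee_rot: [1.06, 1.566, -0.224]
wrist_force: [-0.1, 0.1, -1.0]
width: 0.0564
```

```bash
python3 - <<'E'
from h import *
delta([.511,-.427,.18],-.804)
for n in ["wrist","scene"]:
    c=camera_params(n); im=snapshot(n)
    cv2.imwrite(f"pics/{n}9.png",cv2.cvtColor(im,cv2.COLOR_RGB2BGR))
    if n=='wrist': np.savez('w9.npz',**c)
crop('pics/wrist9.png','pics/w9.png',152,125,352,275)
crop('pics/scene9.png','pics/s9.png',200,120,300,195)
E
```

```text
pos [ 0.6061 -0.0627  0.1789] psi -1.284 tilt 0.27 j [-0.2   0.22  1.26 -0.    1.65  1.09] t 14.07 F [-0.1  0.1 -1. ] w 0.0564
delta cm tool [ -0.12 -19.43  32.25] |d| 37.65 minrows 10.0
rotvec [-0.48    0.0032 -0.0034] rows 4.0
scale 4.0
scale 8.0
```

View pics/w9.png

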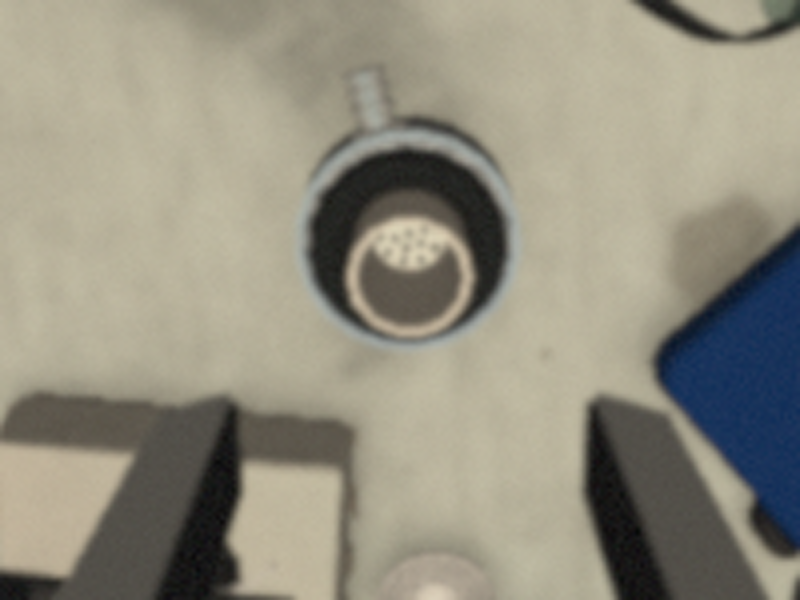

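View pics/s9.png

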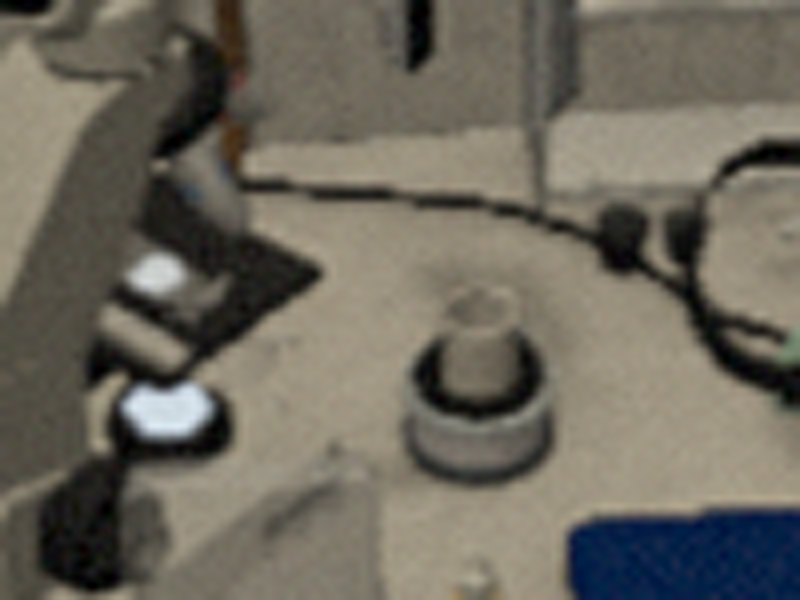

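```bash
python3 - <<'E'
from h import *
c=dict(np.load('w9.npz'))
for z in (.04,.07,.075,.08):
    print(z,((w2pix('scene',[.6055,-.0625,z])-[200,120])*8).round(0),((w2pix('wrist',[.6055,-.0625,z],c)-[152,125])*4).round(0))
f=lambda u,v,z: pix2w('wrist',152+u/4,125+v/4,z,c)
for z in (.07,.08): print(np.linalg.norm(f(346,277,z)-f(477,277,z)))
E
```

```text
0.04 [480. 365.] [408. 248.]
0.07 [480. 309.] [408. 276.]
0.075 [480. 300.] [408. 281.]
0.08 [480. 291.] [408. 286.]
0.033434919201746086
0.032293504901567606
```

Emit:
{"method": "step_arm", "body": {
  "motion": "60 0 -0.7 1.1 0 0 0;60 0 -1.3 2.2 0 0 0;60 0 -1.4 2.3 0 0 0;60 0 -1.4 2.3 0 0 0;60 0 -1.4 2.3 0 0 0;60 0 -1.4 2.3 0 0 0;60 0 -1.4 2.3 0 0 0;60 0 -1.4 2.3 0 0 0;60 0 -1.4 2.3 0 0 0;60 0 -1.4 2.3 0 0 0;60 0 -1.4 2.3 0 0 0;60 0 -1.4 2.3 0 0 0;60 0 -1.4 2.3 0 0 0;60 0 -1.3 2.3 0 0 0;60 0 -0.8 1.3 0 0 0;60 0 0 0 0 0 0"
}}

```text
time: 15.5
tool_pos: [0.5067, -0.4295, 0.1741]
ee_rot: [-2.257, 1.567, 2.738]
wrist_force: [-0.3, -0.1, -0.3]
width: 0.0565
```

Emit:
{"method": "step_arm", "body": {
  "motion": "75 0 0 0 0.06 0 0;75 0 0 0 0.1 0 0;75 0 0 0 0.1 0 0;75 0 0 0 0.1 0 0;75 0 0 0 0.1 0 0;75 0 0 0 0.1 0 0;75 0 0 0 0.1 0 0;75 0 0 0 0.1 0 0;75 0 0 0 0.05 0 0;75 0 0 0 0 0 0;75 0 0 0 0 0 0"
}}

```text
time: 16.42
tool_pos: [0.5094, -0.4252, 0.1761]
ee_rot: [-2.14, 1.569, 2.052]
wrist_force: [-0.4, 1.0, 0.3]
width: 0.0706
```

```bash
python3 - <<'E'
from h import *
delta([.511,-.427,.10],-2.09)
for n in ["wrist"]:
    c=camera_params(n); im=snapshot(n)
    cv2.imwrite(f"pics/{n}10.png",cv2.cvtColor(im,cv2.COLOR_RGB2BGR))
    if n=='wrist': np.savez('w10.npz',**c)
crop('pics/wrist10.png','pics/w10.png',112,80,412,305)
E
```

```text
pos [ 0.5094 -0.4252  0.1761] psi -2.091 tilt 0.08 j [-0.78  0.35  1.11  0.    1.68  1.31] t 16.42 F [-0.4  1.   0.3] w 0.0706
delta cm tool [7.61 0.24 0.08] |d| 7.61 minrows 2.0
rotvec [-0.0013 -0.0007  0.0011] rows 1.0
scale 2.6666666666666665
```

View pics/w10.png

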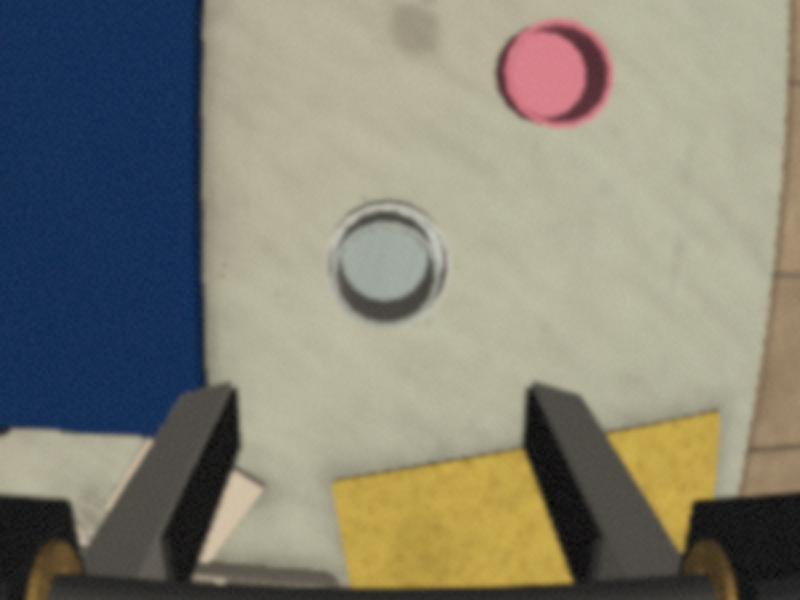

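```bash
python3 - <<'E'
from h import *
crop('pics/wrist10.png','pics/w10b.png',227,147,287,209)
c=dict(np.load('w10.npz'))
for z in (.018,.04): print(((w2pix('wrist',[.511,-.427,z],c)-[227,147])*9.677).round(0))
E
```

```text
scale 9.67741935483871
[280. 320.]
[280. 362.]
```

View pics/w10b.png

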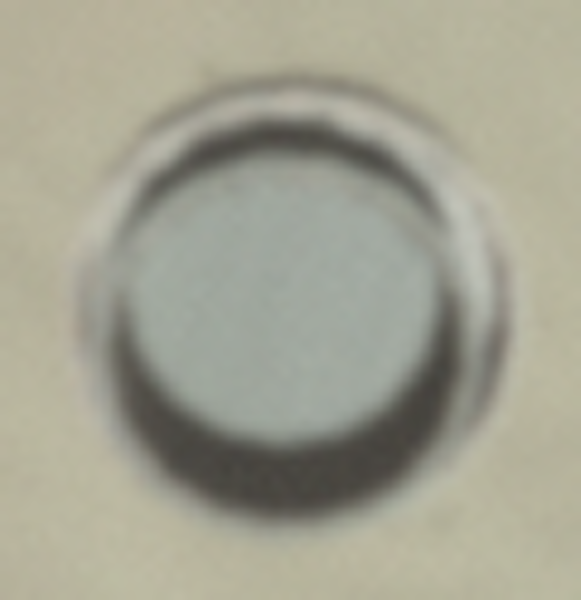

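```bash
python3 - <<'E'
from h import *
c=dict(np.load('w10.npz'));p,R,o=pose();s=9.677
f=lambda u,v,z: R.T@(pix2w('wrist',227+u/s,147+v/s,z,c)-p)*100
for n,u,v,z in [('bk',288,346,.04),('L',114,346,.04),('R',462,346,.04),('B',288,521,.04),('dish',295,290,.018),('dL',79,290,.018),('dR',511,290,.018),('dT',295,76,.018)]: print(n,f(u,v,z).round(2))
E
```

```text
bk [13.62  0.42  0.14]
L [13.62  0.42 -1.84]
R [13.62  0.42  2.13]
B [13.62 -1.66  0.15]
dish [15.82  0.61  0.24]
dL [15.82  0.61 -2.39]
dR [15.82  0.61  2.87]
dT [15.82  3.23  0.23]
```

Emit:
{"method": "step_arm", "body": {
  "motion": "75 1 0.19 0.06 0 0 0;75 2.5 0.19 0.06 0 0 0;75 3.5 0 0 0 0 0;75 3.5 0 0 0 0 0;75 2.5 0 0 0 0 0;75 1.5 0 0 0 0 0;75 1 0 0 0 0 0;75 0 0 0 0 0 0;75 0 0 0 0 0 0"
}}

```text
time: 17.22
tool_pos: [0.5119, -0.4294, 0.0214]
ee_rot: [-1.869, 1.57, 2.321]
wrist_force: [0.4, -0.3, 0.4]
width: 0.0706
```

```bash
python3 - <<'E'
from h import *
delta([.511,-.427,.10],-2.09)
for n in ["wrist",'scene']:
    c=camera_params(n); im=snapshot(n)
    cv2.imwrite(f"pics/{n}11.png",cv2.cvtColor(im,cv2.COLOR_RGB2BGR))
    if n=='wrist': np.savez('w11.npz',**c)
crop('pics/wrist11.png','pics/w11.png',152,155,352,305)
crop('pics/scene11.png','pics/s11.png',270,210,370,285)
E
```

```text
pos [ 0.5119 -0.4294  0.0214] psi -2.094 tilt 0.02 j [-0.78  0.44  1.3   0.    1.4   1.31] t 17.22 F [ 0.4 -0.3  0.4] w 0.0706
delta cm tool [-7.86 -0.2  -0.16] |d| 7.87 minrows 2.0
rotvec [-0.0037 -0.0001  0.0004] rows 1.0
scale 4.0
scale 8.0
```

View pics/w11.png

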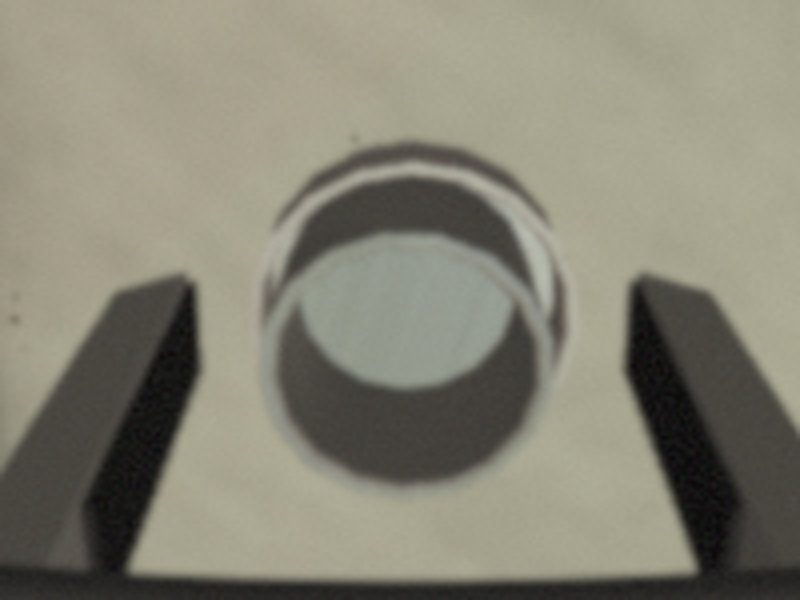

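View pics/s11.png

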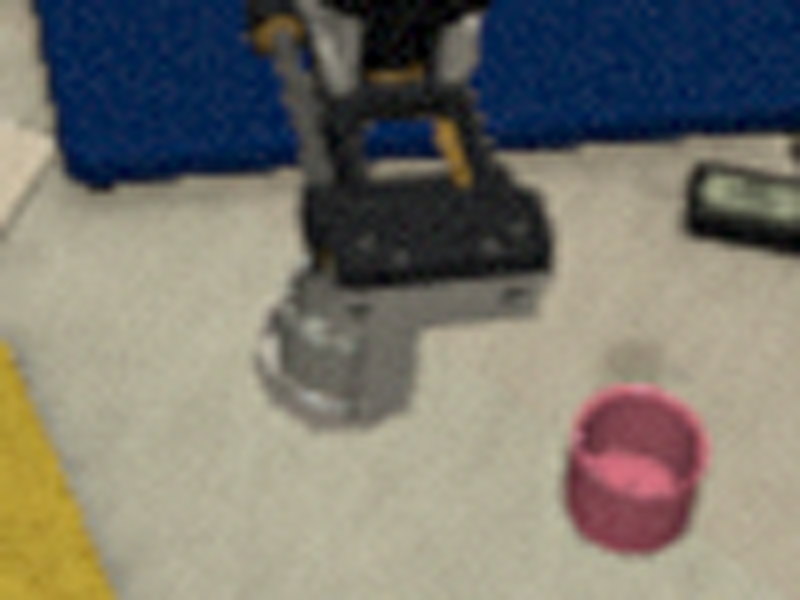

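```bash
python3 - <<'E'
from h import *
c=dict(np.load('w11.npz'));p,R,o=pose()
f=lambda u,v,z: R.T@(pix2w('wrist',152+u/4,155+v/4,z,c)-p)*100
for n,u,v,z in [('bk',407,366,.04),('B',407,496,.04),('L',262,366,.04),('R',553,366,.04),('tipfar',188,276,.025),('tipfarR',638,276,.025),('tipnear',200,370,.025)]: print(n,f(u,v,z).round(2))
E
```

```text
bk [-1.64 -0.11 -0.13]
B [-1.65 -2.45 -0.14]
L [-1.64 -0.13 -2.36]
R [-1.64 -0.12  2.11]
tipfar [-0.14  0.76 -3.73]
tipfarR [-0.14  0.77  3.65]
tipnear [-0.15 -0.94 -3.64]
```

Emit:
{"method": "step_arm", "body": {
  "motion": "75 0.2 0 -0.1 0 0 0;30 0 0 0 0 0 0;30 0 0 0 0 0 0;30 0 0 0 0 0 0;30 0 0 0 0 0 0;30 0 0 0 0 0 0;30 0 0 0 0 0 0;30 0 0 0 0 0 0;30 0 0 0 0 0 0;30 0 0 0 0 0 0"
}}

```text
time: 18.15
tool_pos: [0.5125, -0.4287, 0.02]
ee_rot: [1.264, 1.57, -0.829]
wrist_force: [-0.4, 0.3, 2.6]
width: 0.046
```

Emit:
{"method": "step_arm", "body": {
  "motion": "30 -0.5 0 0 0 0 0;30 -1 0 0 0 0 0;30 -2 0 0 0 0 0;30 -3 0 0 0 0 0;30 -3 0 0 0 0 0;30 -2.5 0 0 0 0 0;30 -1 0 0 0 0 0;30 0 0 0 0 0 0;30 0 0 0 0 0 0"
}}

```text
time: 18.9
tool_pos: [0.5124, -0.4286, 0.1495]
ee_rot: [1.116, 1.57, -0.978]
wrist_force: [0.9, 0.2, -0.8]
width: 0.0456
```

```bash
python3 - <<'E'
from h import *
delta([.457,-.275,.11],-2.09)
for n in ["wrist",'scene']:
    c=camera_params(n); im=snapshot(n)
    cv2.imwrite(f"pics/{n}12.png",cv2.cvtColor(im,cv2.COLOR_RGB2BGR))
    if n=='wrist': np.savez('w12.npz',**c)
crop('pics/wrist12.png','pics/w12.png',112,80,412,305)
E
```

```text
pos [ 0.5124 -0.4286  0.1495] psi -2.094 tilt 0.02 j [-0.78  0.36  1.14 -0.    1.63  1.31] t 18.9 F [ 0.9  0.2 -0.8] w 0.0456
delta cm tool [  3.94 -12.47 -10.54] |d| 16.79 minrows 5.0
rotvec [-0.004   0.0001 -0.0003] rows 1.0
scale 2.6666666666666665
```

View pics/w12.png

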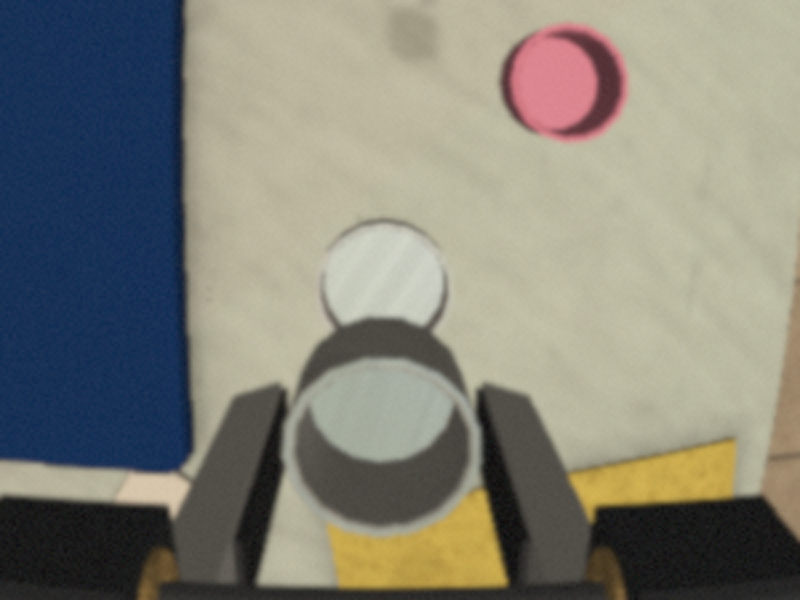

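Emit:
{"method": "step_arm", "body": {
  "motion": "30 0 -0.6 -0.5 0 0 0;30 0 -1.5 -1.3 0 0 0;30 0 -2 -1.7 0 0 0;30 0 -2.3 -2 0 0 0;30 0 -2.3 -1.9 0 0 0;30 0 -2 -1.7 0 0 0;30 0 -1.2 -1 0 0 0;30 0 -0.6 -0.4 0 0 0;30 0 0 0 0 0 0;30 0 0 0 0 0 0"
}}

```text
time: 19.83
tool_pos: [0.4564, -0.2752, 0.1489]
ee_rot: [-0.924, 1.57, -3.018]
wrist_force: [-0.7, 0.5, 0.3]
width: 0.0456
```

```bash
python3 - <<'E'
from h import *
delta([.457,-.275,.06],-2.09)
for n in ["wrist",'scene']:
    c=camera_params(n); im=snapshot(n)
    cv2.imwrite(f"pics/{n}13.png",cv2.cvtColor(im,cv2.COLOR_RGB2BGR))
    if n=='wrist': np.savez('w13.npz',**c)
crop('pics/wrist13.png','pics/w13.png',112,80,412,305)
crop('pics/scene13.png','pics/s13.png',190,190,310,280)
E
```

```text
pos [ 0.4564 -0.2752  0.1489] psi -2.094 tilt 0.04 j [-0.65  0.07  1.5  -0.    1.58  1.45] t 19.83 F [-0.7  0.5  0.3] w 0.0456
delta cm tool [ 8.89  0.05 -0.05] |d| 8.9 minrows 3.0
rotvec [-0.0038  0.0004  0.0005] rows 1.0
scale 2.6666666666666665
scale 6.666666666666667
```

View pics/w13.png

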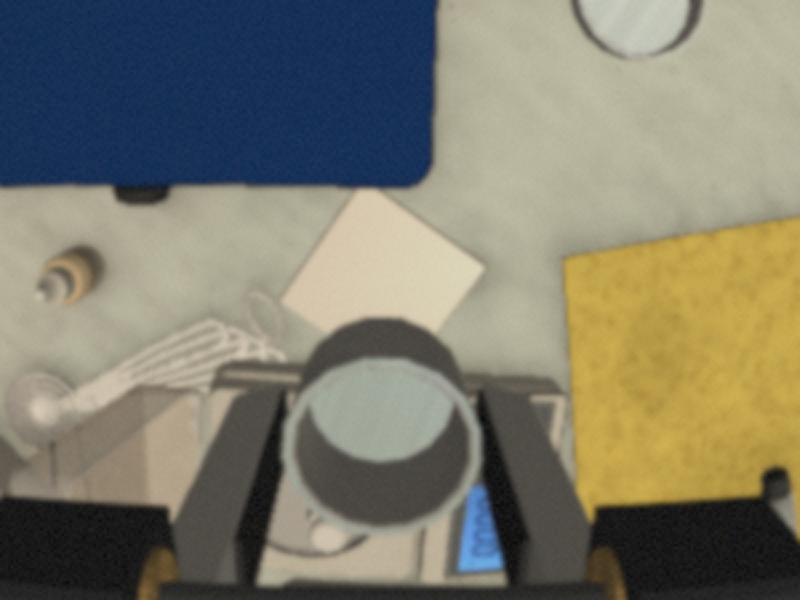

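View pics/s13.png

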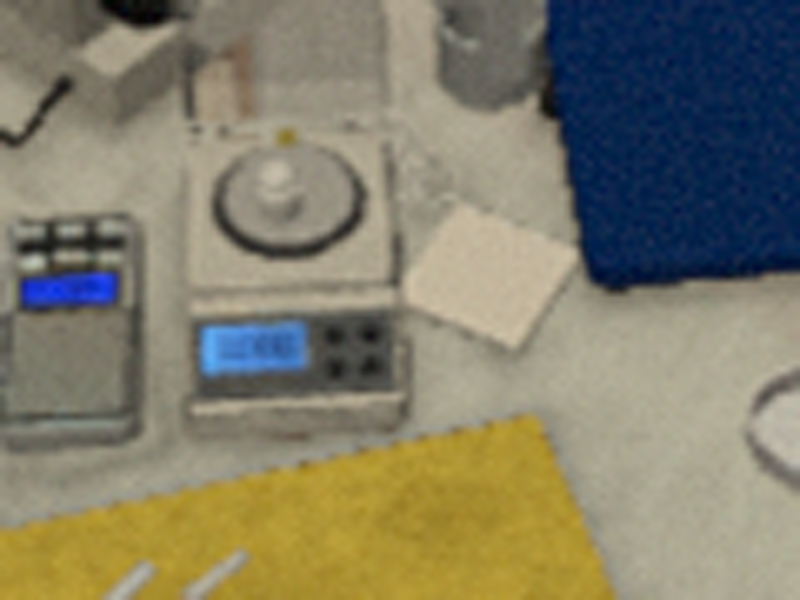

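```bash
python3 - <<'E'
from h import *
c=dict(np.load('w13.npz'));p,R,o=pose()
g=lambda u,v: pix2w('wrist',112+u*3/8,80+v*3/8,.007,c)
a,b,t=g(280,300),g(485,268),g(372,188)
print('side',np.linalg.norm(a-t),np.linalg.norm(b-t),'centre wrist',(a+b)/2,(R.T@((a+b)/2-p)*100).round(2))
s=lambda n,x0,y0,k,pts:np.mean([pix2w(n,x0+u/k,y0+v/k,.007) for u,v in pts],0)
X=s('scene',190,190,6.667,[(462,205),(580,258),(515,348),(402,292)]);print('scene',X,(R.T@(X-p)*100).round(2))
X=s('top',215,180,8,[(450,228),(610,150),(690,310),(540,378)]);print('top',X)
k=8/3
X=pix2w('wrist',112+382/k,80+448/k,p[2]+.02,c);print('beaker rim tool',(R.T@(X-p)*100).round(2))
E
```

```text
side 0.06196064402126376 0.05844302668194056 centre wrist [ 0.4550834  -0.27454262  0.007     ] [14.21 -0.2  -0.05]
scene [ 0.4549707 -0.2762324  0.007    ] [14.21 -0.13  0.1 ]
top [ 0.45516782 -0.27684972  0.007     ]
beaker rim tool [-2.   -0.07 -0.06]
```

Emit:
{"method": "step_arm", "body": {
  "motion": "30 1 -0.12 0.05 0 0 0;30 2.5 0 0 0 0 0;30 3 0 0 0 0 0;30 2.5 0 0 0 0 0;30 1.5 0 0 0 0 0;30 1 0 0 0 0 0;30 0.5 0 0 0 0 0;30 0.3 0 0 0 0 0;30 0 0 0 0 0 0;30 0 0 0 0 0 0"
}}

```text
time: 20.77
tool_pos: [0.4561, -0.2757, 0.0277]
ee_rot: [1.41, 1.569, -0.685]
wrist_force: [0.8, -0.2, -0.9]
width: 0.0462
```

Emit:
{"method": "step_arm", "body": {
  "motion": "30 0.1 0 0 0 0 0;30 0.1 0 0 0 0 0;30 0 0 0 0 0 0;30 0 0 0 0 0 0"
}}

```text
time: 21.1
tool_pos: [0.4555, -0.2752, 0.025]
ee_rot: [1.345, 1.57, -0.749]
wrist_force: [0.6, -0.3, -0.4]
width: 0.0458
```

Emit:
{"method": "step_arm", "body": {
  "motion": "30 0.1 0 0 0 0 0;30 0 0 0 0 0 0;30 0 0 0 0 0 0"
}}

```text
time: 21.35
tool_pos: [0.4555, -0.2752, 0.0249]
ee_rot: [1.369, 1.57, -0.725]
wrist_force: [-2.0, 1.8, 4.2]
width: 0.0459
```

Emit:
{"method": "step_arm", "body": {
  "motion": "65 0 0 0 0 0 0;65 0 0 0 0 0 0;65 0 0 0 0 0 0;65 0 0 0 0 0 0;65 0 0 0 0 0 0;65 0 0 0 0 0 0;65 -0.5 0 0 0 0 0;65 -1.5 0 0 0 0 0;65 -2.5 0 0 0 0 0;65 -3 0 0 0 0 0;65 -3 0 0 0 0 0;65 -2 0 0 0 0 0;65 0 0 0 0 0 0"
}}

```text
time: 22.43
tool_pos: [0.4579, -0.277, 0.1551]
ee_rot: [1.443, 1.559, -0.651]
wrist_force: [0.4, -0.2, 0.3]
width: 0.061
```

```bash
python3 - <<'E'
from h import *
delta([.397,-.206,.15],-2.09)
for n in ["wrist",'scene']:
    c=camera_params(n); im=snapshot(n)
    cv2.imwrite(f"pics/{n}14.png",cv2.cvtColor(im,cv2.COLOR_RGB2BGR))
    if n=='wrist': np.savez('w14.npz',**c)
crop('pics/wrist14.png','pics/w14.png',112,80,412,305)
crop('pics/scene14.png','pics/s14.png',190,180,310,270)
E
```

```text
pos [ 0.4579 -0.277   0.1551] psi -2.094 tilt 0.66 j [-0.65  0.06  1.49 -0.    1.58  1.44] t 22.43 F [ 0.4 -0.2  0.3] w 0.061
delta cm tool [ 0.4  -8.83 -3.1 ] |d| 9.37 minrows 3.0
rotvec [-0.004   0.0015 -0.0115] rows 1.0
scale 2.6666666666666665
scale 6.666666666666667
```

View pics/w14.png

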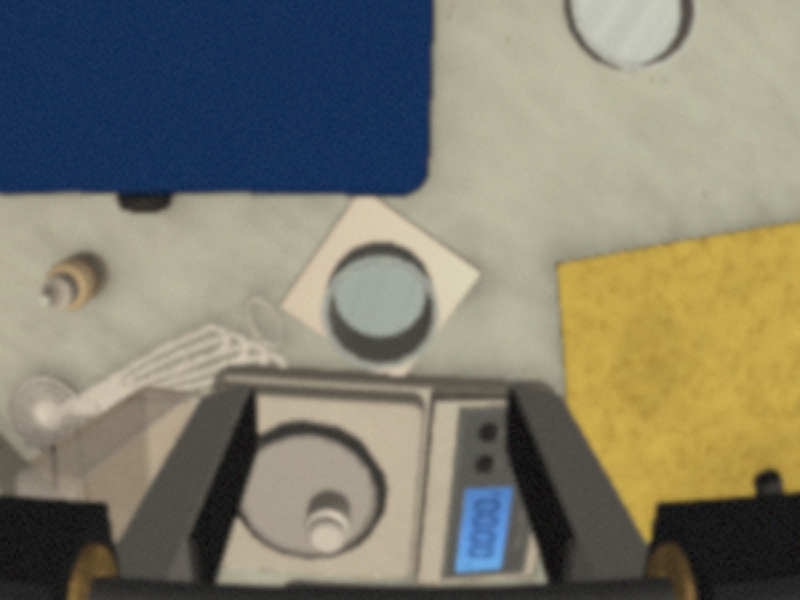

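View pics/s14.png

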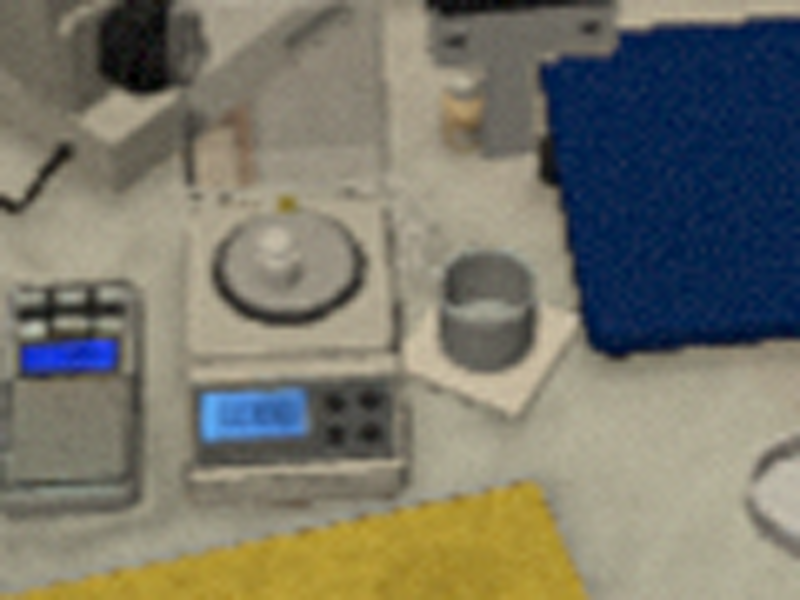

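```bash
python3 - <<'E'
from h import *
c=dict(np.load('w14.npz'));p,R,o=pose();k=8/3
crop('pics/wrist14.png','pics/w14b.png',190,225,280,300); crop('pics/scene14.png','pics/s14b.png',215,205,255,235)
for n,cam,u,v,z in [('knob w','wrist',112+328/k,80+530/k,.063),('knob s','scene',190+277/6.667,180+233/6.667,.063),('pan s','scene',190+289/6.667,180+265/6.667,.037),('pan w','wrist',112+311/k,80+489/k,.037)]:
    X=pix2w(cam,u,v,z,c if cam=='wrist' else None);print(n,X.round(4))
E
```

```text
scale 8.0
scale 20.0
knob w [ 0.3913 -0.2137  0.063 ]
knob s [ 0.3897 -0.2091  0.063 ]
pan s [ 0.3957 -0.2075  0.037 ]
pan w [ 0.4    -0.2087  0.037 ]
```

View pics/w14b.png

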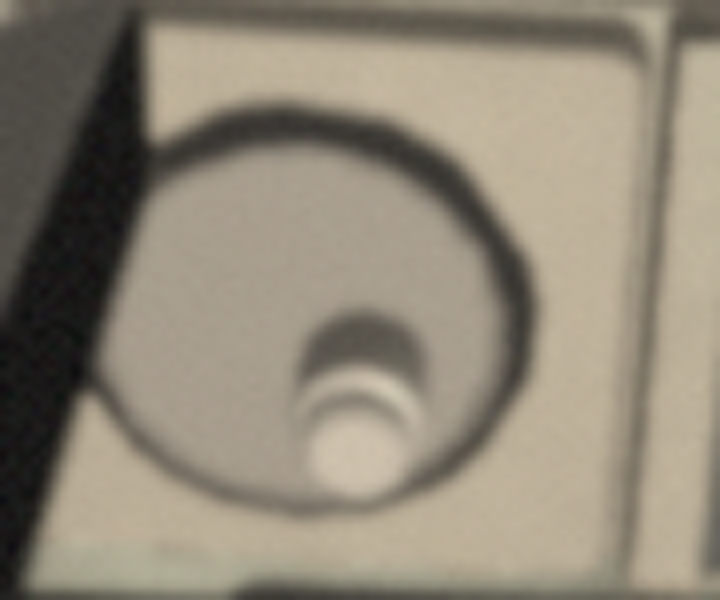

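View pics/s14b.png

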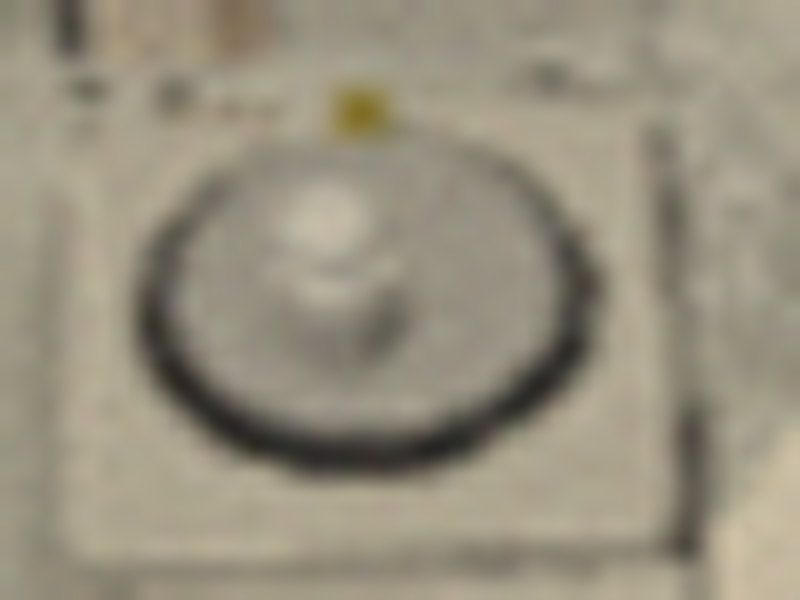

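Emit:
{"method": "step_arm", "body": {
  "motion": "65 0 0 0 -0.06 0 0;65 0 0 0 -0.11 0 0;65 0 0 0 -0.11 0 0;65 0 0 0 -0.11 0 0;65 0 0 0 -0.11 0 0;65 0 0 0 -0.11 0 0;65 0 0 0 -0.11 0 0;65 0 0 0 -0.11 0 0;65 0 0 0 -0.11 0 0;65 0 0 0 -0.11 0 0;65 0 0 0 -0.11 0 0;65 0 0 0 -0.11 0 0;65 0 0 0 -0.11 0 0;65 0 0 0 -0.11 0 0;65 0 0 0 -0.06 0 0;65 0 0 0 0 0 0;65 0 0 0 0 0 0"
}}

```text
time: 23.95
tool_pos: [0.4544, -0.2744, 0.1465]
ee_rot: [3.055, 1.567, 2.509]
wrist_force: [-0.4, 0.7, 0.8]
width: 0.0612
```

```bash
python3 - <<'E'
from h import *
delta([.3905,-.211,.13],-.546)
E
```

```text
pos [ 0.4544 -0.2744  0.1465] psi -0.546 tilt 0.21 j [-0.65  0.07  1.5  -0.    1.58 -0.1 ] t 23.95 F [-0.4  0.7  0.8] w 0.0612
delta cm tool [ 1.68  2.1  -8.74] |d| 9.15 minrows 3.0
rotvec [ 0.0003 -0.0037 -0.0003] rows 1.0
```

Emit:
{"method": "step_arm", "body": {
  "motion": "50 0.2 0.3 -1.2 0 0 0;50 0.3 0.5 -2.2 0 0 0;50 0.5 0.5 -2.2 0 0 0;50 0.5 0.5 -2 0 0 0;50 0.2 0.3 -1.1 0 0 0;50 0 0 0 0 0 0;50 0 0 0 0 0 0"
}}

```text
time: 24.53
tool_pos: [0.3915, -0.2118, 0.1311]
ee_rot: [-2.381, 1.571, -2.926]
wrist_force: [-0.1, 0.1, 0.1]
width: 0.0472
```

```bash
python3 - <<'E'
from h import *
delta([.3905,-.211,.13],-.546)
for n in ["wrist"]:
    c=camera_params(n); im=snapshot(n)
    cv2.imwrite(f"pics/{n}15.png",cv2.cvtColor(im,cv2.COLOR_RGB2BGR))
    if n=='wrist': np.savez('w15.npz',**c)
crop('pics/wrist15.png','pics/w15.png',152,125,352,275)
E
```

```text
pos [ 0.3915 -0.2118  0.1311] psi -0.545 tilt 0.01 j [-0.62 -0.12  1.72 -0.    1.55 -0.08] t 24.53 F [-0.1  0.1  0.1] w 0.0472
delta cm tool [ 0.11  0.02 -0.13] |d| 0.17 minrows 1.0
rotvec [ 0.0013 -0.0002  0.0002] rows 1.0
scale 4.0
```

View pics/w15.png

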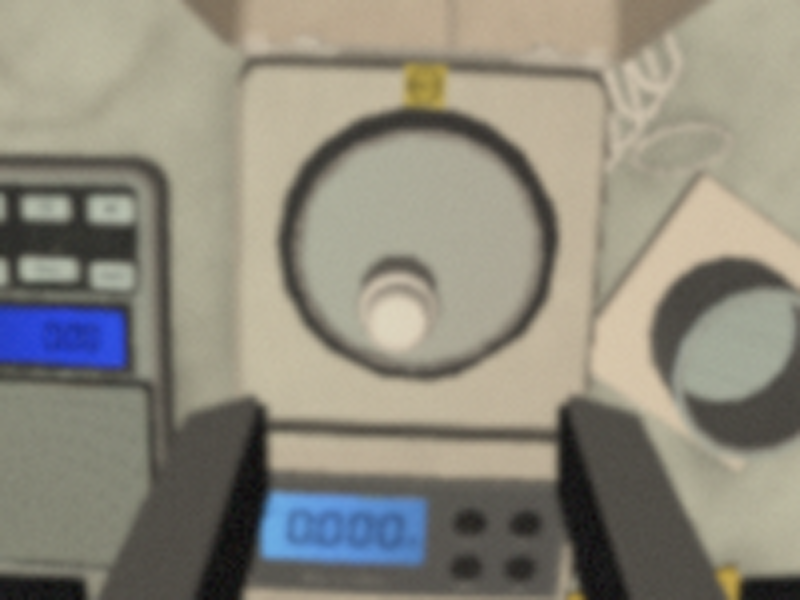

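```bash
python3 - <<'E'
from h import *
c=dict(np.load('w15.npz'));p,R,o=pose()
for n,u,v,z in [('knob',397,322,.063),('cyl',398,305,.056),('pan',420,249,.037),('pL',300,249,.037),('pR',540,249,.037),('pT',420,128,.037),('pB',420,371,.037)]:
    X=pix2w('wrist',152+u/4,125+v/4,z,c);print(n,X.round(4),(R.T@(X-p)*100).round(2))
E
```

```text
knob [ 0.389  -0.2114  0.063 ] [ 6.85 -0.07 -0.3 ]
cyl [ 0.3901 -0.2099  0.056 ] [ 7.55  0.11 -0.28]
pan [ 0.3989 -0.2054  0.037 ] [9.45 0.95 0.23]
pL [ 0.3741 -0.1904  0.037 ] [ 9.44  0.96 -2.67]
pR [ 0.4237 -0.2204  0.037 ] [9.45 0.96 3.13]
pT [ 0.4141 -0.1802  0.037 ] [9.44 3.89 0.22]
pB [ 0.3828 -0.2321  0.037 ] [ 9.45 -2.16  0.24]
```

Emit:
{"method": "step_arm", "body": {
  "motion": "50 1 0 -0.28 0 0 0;50 2 0 0 0 0 0;50 2.5 0 0 0 0 0;50 2 0 0 0 0 0;50 1 0 0 0 0 0;50 0.5 0 0 0 0 0;50 0.2 0 0 0 0 0;50 0 0 0 0 0 0;50 0 0 0 0 0 0"
}}

```text
time: 25.33
tool_pos: [0.3902, -0.2112, 0.0407]
ee_rot: [-0.101, 1.569, -0.645]
wrist_force: [0.5, -0.7, 0.6]
width: 0.0472
```

```bash
python3 - <<'E'
from h import *
delta([.3905,-.211,.13],-.546)
for n in ["wrist",'scene']:
    c=camera_params(n); im=snapshot(n)
    cv2.imwrite(f"pics/{n}16.png",cv2.cvtColor(im,cv2.COLOR_RGB2BGR))
    if n=='wrist': np.savez('w16.npz',**c)
crop('pics/wrist16.png','pics/w16.png',152,155,352,305)
crop('pics/scene16.png','pics/s16.png',200,180,300,255)
E
```

```text
pos [ 0.3902 -0.2112  0.0407] psi -0.544 tilt 0.13 j [-0.62 -0.06  1.85 -0.    1.35 -0.08] t 25.33 F [ 0.5 -0.7  0.6] w 0.0472
delta cm tool [-8.93  0.03  0.03] |d| 8.93 minrows 3.0
rotvec [0.0019 0.0022 0.0002] rows 1.0
scale 4.0
scale 8.0
```

View pics/w16.png

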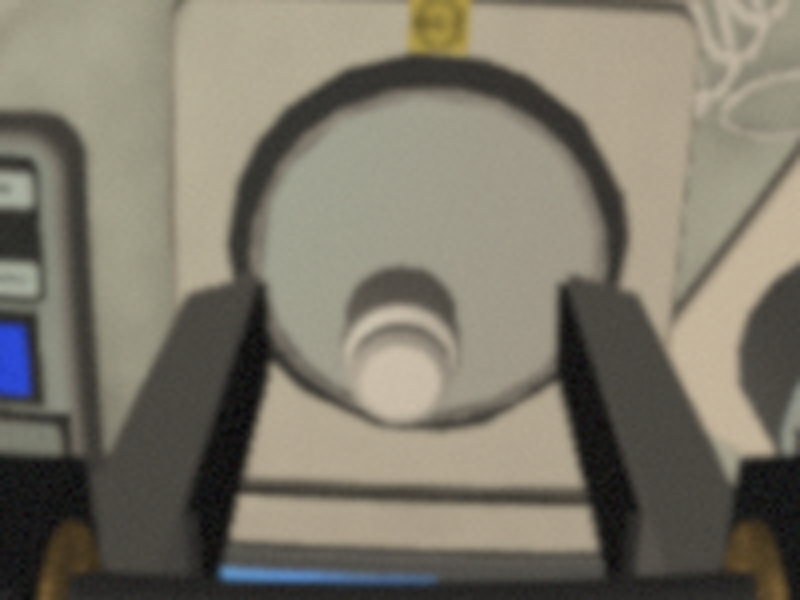

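View pics/s16.png

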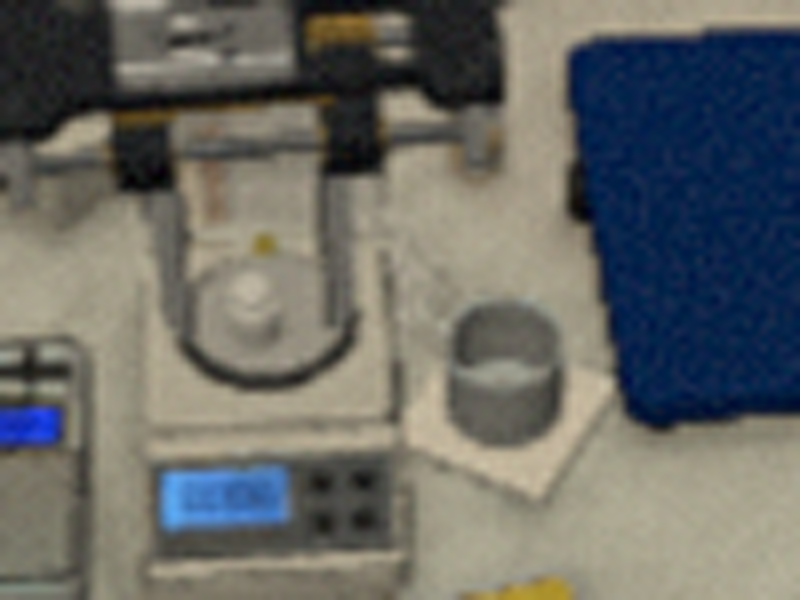

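```bash
python3 - <<'E'
from h import *
c=dict(np.load('w16.npz'));p,R,o=pose();print(p,o['wrist_force'])
for n,u,v,z in [('knob',398,383,.063),('ring',402,355,.053),('tipL',262,283,.046),('tipR',565,283,.046),('tipLn',268,370,.046)]:
    X=pix2w('wrist',152+u/4,155+v/4,z,c);print(n,X.round(4),(R.T@(X-p)*100).round(2))
E
```

```text
[ 0.39019447 -0.21123176  0.0408414 ] [-0.39953901 -1.20323388  0.1513175 ]
knob [ 0.3885 -0.2115  0.063 ] [-2.22 -0.11 -0.13]
ring [ 0.389  -0.2118  0.053 ] [-1.22 -0.11 -0.07]
tipL [ 0.3745 -0.192   0.046 ] [-0.52  0.84 -2.34]
tipR [ 0.4164 -0.2174  0.046 ] [-0.51  0.83  2.56]
tipLn [ 0.3667 -0.2055  0.046 ] [-0.52 -0.72 -2.3 ]
```

Emit:
{"method": "step_arm", "body": {
  "motion": "50 0.15 0 -0.1 0 0 0;50 0.1 0 0 0 0 0;50 0 0 0 0 0 0;50 0 0 0 0 0 0"
}}

```text
time: 25.77
tool_pos: [0.3885, -0.2101, 0.0372]
ee_rot: [-0.399, 1.571, -0.943]
wrist_force: [-0.4, -0.9, 0.2]
width: 0.0469
```

Emit:
{"method": "step_arm", "body": {
  "motion": "10 0 0 0 0 0 0;10 0 0 0 0 0 0;10 0 0 0 0 0 0;10 0 0 0 0 0 0;10 0 0 0 0 0 0;10 0 0 0 0 0 0;10 0 0 0 0 0 0;10 0 0 0 0 0 0;10 0 0 0 0 0 0"
}}

```text
time: 26.52
tool_pos: [0.3885, -0.2101, 0.0371]
ee_rot: [-0.47, 1.571, -1.014]
wrist_force: [-0.5, 0.1, -0.4]
width: 0.0183
```

Emit:
{"method": "step_arm", "body": {
  "motion": "30 0 0 0 0 0 0;30 0 0 0 0 0 0;30 0 0 0 0 0 0;30 -0.35 0 0 0 0 0;30 0 0 0 0 0 0;10 0 0 0 0 0 0;10 0 0 0 0 0 0;10 0 0 0 0 0 0;10 0 0 0 0 0 0;10 0 0 0 0 0 0;10 0 0 0 0 0 0"
}}

```text
time: 27.43
tool_pos: [0.3885, -0.2101, 0.0407]
ee_rot: [-0.274, 1.571, -0.818]
wrist_force: [-0.8, 0.5, 1.4]
width: 0.018
```

Emit:
{"method": "step_arm", "body": {
  "motion": "10 -0.3 0 0 0 0 0;10 -0.7 0 0 0 0 0;10 -1.5 0 0 0 0 0;10 -2.5 0 0 0 0 0;10 -3 0 0 0 0 0;10 -3 0 0 0 0 0;10 -2 0 0 0 0 0;10 0 0 0 0 0 0"
}}

```text
time: 28.1
tool_pos: [0.3909, -0.2117, 0.1765]
ee_rot: [-0.08, 1.56, -0.624]
wrist_force: [0.3, 0.3, -0.7]
width: 0.0181
```

```bash
python3 - <<'E'
from h import *
delta([.3905,-.211,.13],-.546)
for n in ["wrist",'scene','top']:
    c=camera_params(n); im=snapshot(n)
    cv2.imwrite(f"pics/{n}17.png",cv2.cvtColor(im,cv2.COLOR_RGB2BGR))
    if n=='wrist': np.savez('w17.npz',**c)
crop('pics/wrist17.png','pics/w17.png',152,155,352,305)
crop('pics/scene17.png','pics/s17.png',60,0,320,195)
E
```

```text
pos [ 0.3909 -0.2117  0.1765] psi -0.544 tilt 0.62 j [-0.62 -0.15  1.65 -0.    1.63 -0.08] t 28.1 F [ 0.3  0.3 -0.7] w 0.0181
delta cm tool [ 4.64  0.05 -0.12] |d| 4.65 minrows 2.0
rotvec [0.002  0.0107 0.0009] rows 1.0
scale 4.0
scale 3.076923076923077
```

View pics/w17.png

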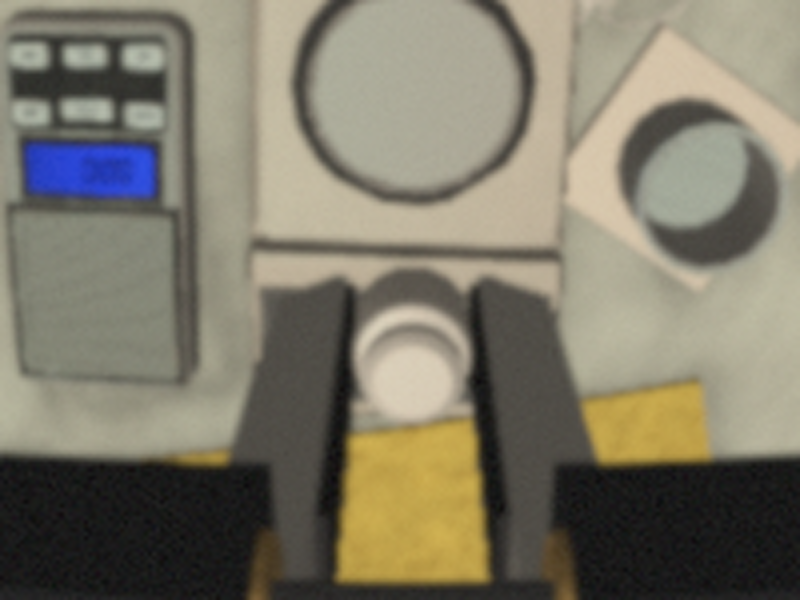

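View pics/s17.png

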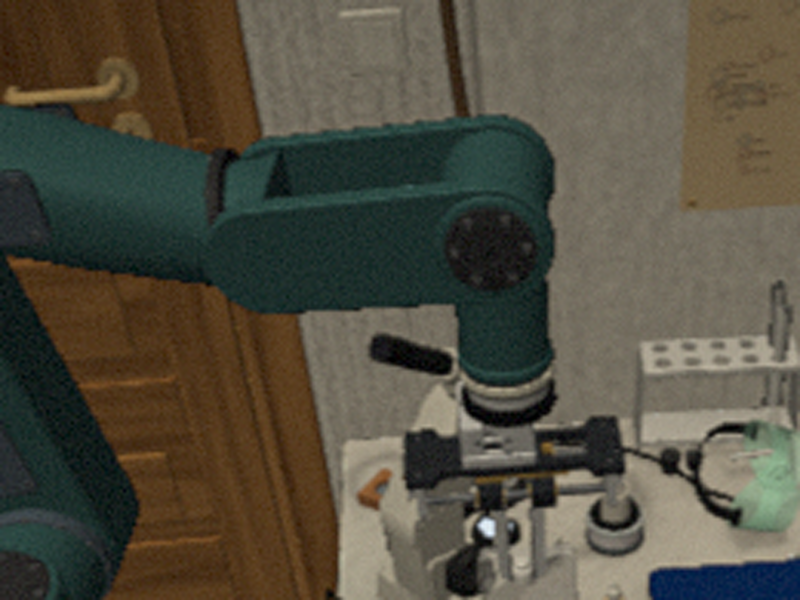

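View pics/top17.png

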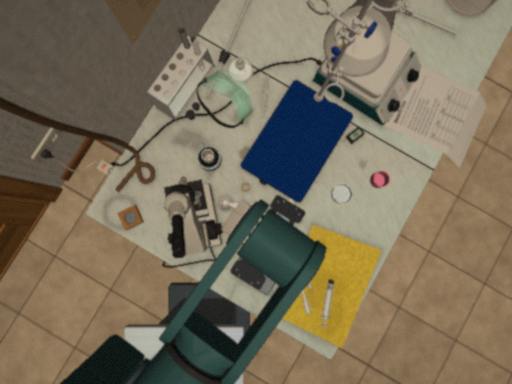

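Emit:
{"method": "step_arm", "body": {
  "motion": "10 -1 0 0 0 0 0;10 -2 0 0 0 0 0;10 -2.5 0 0 0 0 0;10 -2.5 0 0 0 0 0;10 -2.5 0 0 0 0 0;10 -2.5 0 0 0 0 0;10 -2.5 0 0 0 0 0;10 -2.5 0 0 0 0 0;10 -2.5 0 0 0 0 0;10 -2 0 0 0 0 0;10 -1 0 0 0 0 0;10 0 0 0 0 0 0;10 0 0 0 0 0 0"
}}

```text
time: 29.33
tool_pos: [0.3885, -0.2101, 0.4048]
ee_rot: [3.104, 1.57, 2.56]
wrist_force: [-0.3, 0.2, -1.0]
width: 0.0182
```

```bash
python3 - <<'E'
from h import *
delta([.441,.148,.40],.204)
print(w2pix('top',[.62,.18,0]),w2pix('top',[.62,.18,.3]))
E
```

```text
pos [ 0.3885 -0.2101  0.4048] psi -0.544 tilt 0.07 j [-0.62 -0.1   1.16 -0.    2.09 -0.08] t 29.33 F [-0.3  0.2 -1. ] w 0.0182
delta cm tool [  0.5   33.36 -14.05] |d| 36.2 minrows 9.0
rotvec [-7.481e-01 -1.200e-03 -5.000e-04] rows 6.0
[122.63976042 153.24854292] [ 73.28074733 124.13016294]
```

Emit:
{"method": "step_arm", "body": {
  "motion": "10 0 0.9 -0.4 0 0 0;10 0 1.8 -0.75 0 0 0;10 0 2.5 -1.05 0 0 0;10 0 2.5 -1.05 0 0 0;10 0 2.5 -1.05 0 0 0;10 0 2.5 -1.05 0 0 0;10 0 2.5 -1.05 0 0 0;10 0 2.5 -1.05 0 0 0;10 0 2.5 -1.05 0 0 0;10 0 2.5 -1.05 0 0 0;10 0 2.5 -1.05 0 0 0;10 0 2.5 -1.05 0 0 0;10 0 2.5 -1.05 0 0 0;10 0 1.8 -0.75 0 0 0;10 0 1.3 -0.55 0 0 0;10 0 0 0 0 0 0"
}}

```text
time: 30.67
tool_pos: [0.4403, 0.1499, 0.4032]
ee_rot: [-2.596, 1.566, -3.136]
wrist_force: [-0.3, -0.6, -1.2]
width: 0.0182
```

Emit:
{"method": "step_arm", "body": {
  "motion": "10 0 0 0 -0.05 0 0;10 0 0 0 -0.1 0 0;10 0 0 0 -0.1 0 0;10 0 0 0 -0.1 0 0;10 0 0 0 -0.1 0 0;10 0 0 0 -0.1 0 0;10 0 0 0 -0.1 0 0;10 0 0 0 -0.1 0 0;10 0 0 0 0 0 0;10 0 0 0 0 0 0"
}}

```text
time: 31.5
tool_pos: [0.4406, 0.1468, 0.4048]
ee_rot: [-2.961, 1.569, -2.758]
wrist_force: [-0.1, 0.8, -1.5]
width: 0.0184
```

```bash
python3 - <<'E'
from h import *
delta([.441,.148,.16],.204)
for n in ["wrist",'scene','top']:
    c=camera_params(n); im=snapshot(n)
    cv2.imwrite(f"pics/{n}18.png",cv2.cvtColor(im,cv2.COLOR_RGB2BGR))
    if n=='wrist': np.savez('w18.npz',**c)
E
```

```text
pos [0.4406 0.1468 0.4048] psi 0.203 tilt 0.09 j [ 0.2  -0.05  1.11 -0.    2.09 -0.  ] t 31.5 F [-0.1  0.8 -1.5] w 0.0184
delta cm tool [24.48  0.11  0.1 ] |d| 24.48 minrows 6.0
rotvec [-0.0013 -0.0016  0.0003] rows 1.0
```

View pics/wrist18.png

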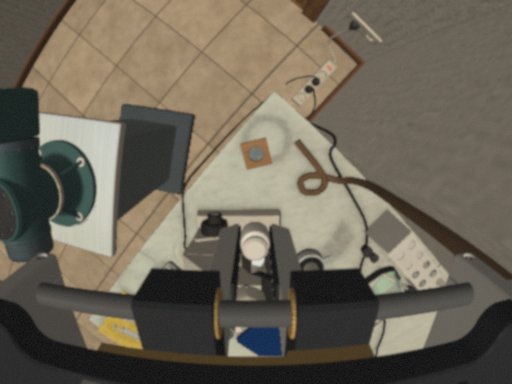

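View pics/scene18.png

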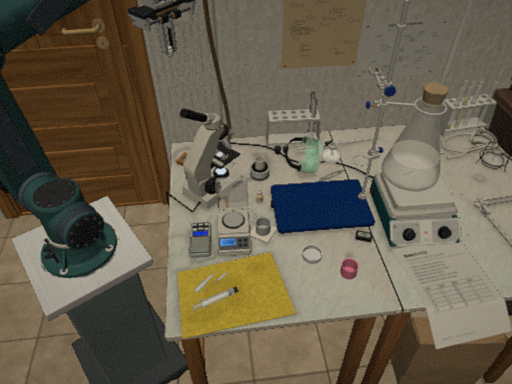

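```bash
python3 - <<'E'
from h import *
c=dict(np.load('w18.npz'));p,R,o=pose()
crop('pics/wrist18.png','pics/w18.png',216,119,296,179)
X=pix2w('wrist',257,154,.012,c);print(X,(R.T@(X-p)*100).round(2))
E
```

```text
scale 10.0
[0.4455368  0.14911397 0.012     ] [39.32  0.11  0.53]
```

View pics/w18.png

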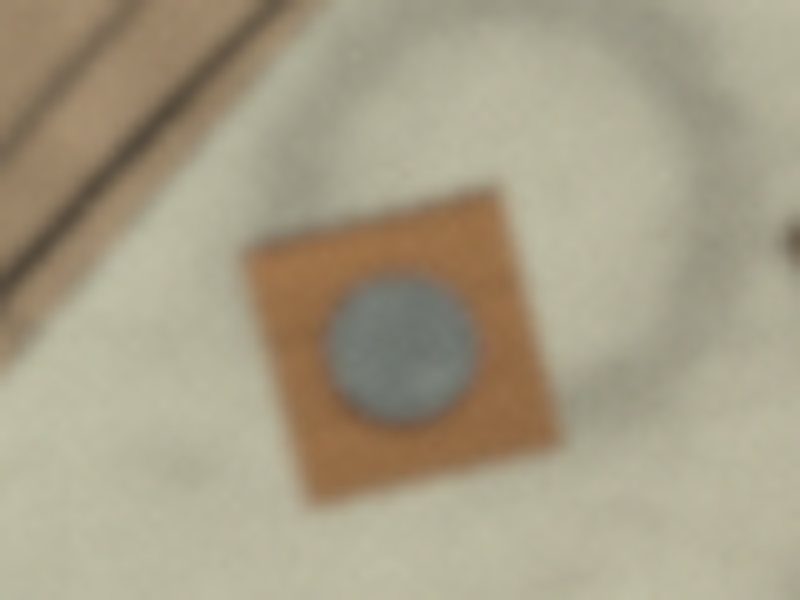

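Emit:
{"method": "step_arm", "body": {
  "motion": "10 1 0.1 0.3 0 0 0;10 2 0 0 0 0 0;10 3 0 0 0 0 0;10 3 0 0 0 0 0;10 3 0 0 0 0 0;10 3 0 0 0 0 0;10 3 0 0 0 0 0;10 3 0 0 0 0 0;10 2.5 0 0 0 0 0;10 2.5 0 0 0 0 0;10 1.5 0 0 0 0 0;10 0.5 0 0 0 0 0;10 0 0 0 0 0 0;10 0 0 0 0 0 0"
}}

```text
time: 32.82
tool_pos: [0.444, 0.149, 0.1259]
ee_rot: [-0.15, 1.57, 0.056]
wrist_force: [-0.0, -1.0, -0.4]
width: 0.0182
```

```bash
python3 - <<'E'
from h import *
delta([.441,.148,.02],.204)
for n in ["wrist",'scene','top']:
    c=camera_params(n); im=snapshot(n)
    cv2.imwrite(f"pics/{n}19.png",cv2.cvtColor(im,cv2.COLOR_RGB2BGR))
    if n=='wrist': np.savez('w19.npz',**c)
crop('pics/wrist19.png','pics/w19.png',152,125,352,275)
crop('pics/scene19.png','pics/s19.png',150,90,250,165)
E
```

```text
pos [0.444  0.149  0.1259] psi 0.206 tilt 0.03 j [ 0.2  -0.07  1.68 -0.    1.53 -0.  ] t 32.82 F [-0.  -1.  -0.4] w 0.0182
delta cm tool [10.59 -0.04 -0.32] |d| 10.6 minrows 3.0
rotvec [0.0018 0.0005 0.0001] rows 1.0
scale 4.0
scale 8.0
```

View pics/w19.png

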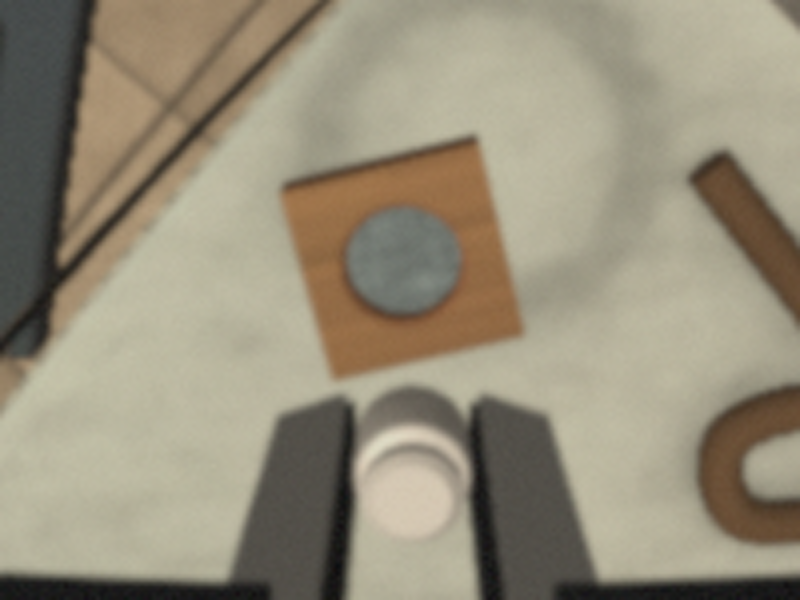

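View pics/s19.png

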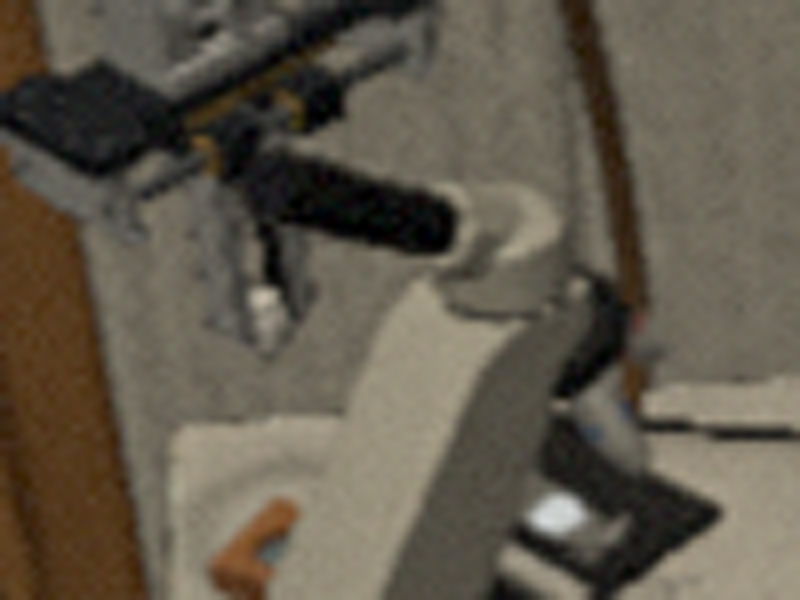

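```bash
python3 - <<'E'
from h import *
c=dict(np.load('w19.npz'));p,R,o=pose()
f=lambda u,v,z: R.T@(pix2w('wrist',152+u/4,125+v/4,z,c)-p)*100
print('corners',np.mean([f(*q,.016) for q in [(284,187),(476,137),(523,333),(336,378)]],0).round(2))
for n,u,v,z in [('rec',403,261,.016),('L',345,261,.016),('R',461,261,.016),('T',403,205,.016),('B',403,317,.016),('knob',409,492,p[2]+.0225),('ring',412,462,p[2]+.011)]: print(n,f(u,v,z).round(2))
E
```

```text
corners [11.12  0.16 -0.17]
rec [11.12  0.16 -0.21]
L [11.12  0.16 -1.7 ]
R [11.13  0.16  1.27]
T [11.12  1.62 -0.21]
B [11.12 -1.34 -0.22]
knob [-2.25  0.09 -0.03]
ring [-1.1   0.06  0.02]
```

Emit:
{"method": "step_arm", "body": {
  "motion": "10 1 0.08 -0.18 0 0 0;10 2 0 0 0 0 0;10 2.5 0 0 0 0 0;10 2 0 0 0 0 0;10 1.5 0 0 0 0 0;10 0.8 0 0 0 0 0;10 0.4 0 0 0 0 0;10 0 0 0 0 0 0;10 0 0 0 0 0 0"
}}

```text
time: 33.72
tool_pos: [0.4425, 0.1495, 0.0244]
ee_rot: [-0.044, 1.569, 0.162]
wrist_force: [-1.1, -0.7, -0.2]
width: 0.0178
```

```bash
python3 - <<'E'
from h import *
delta([.441,.148,.0117],.204)
for n in ["wrist"]:
    c=camera_params(n); im=snapshot(n)
    cv2.imwrite(f"pics/{n}20.png",cv2.cvtColor(im,cv2.COLOR_RGB2BGR))
crop('pics/wrist20.png','pics/w20.png',152,155,352,305)
E
```

```text
pos [0.4425 0.1495 0.0244] psi 0.206 tilt 0.09 j [ 0.2   0.01  1.81 -0.    1.31 -0.  ] t 33.72 F [-1.1 -0.7 -0.2] w 0.0178
delta cm tool [ 1.27 -0.12 -0.18] |d| 1.28 minrows 1.0
rotvec [0.002  0.0015 0.0001] rows 1.0
scale 4.0
```

View pics/w20.png

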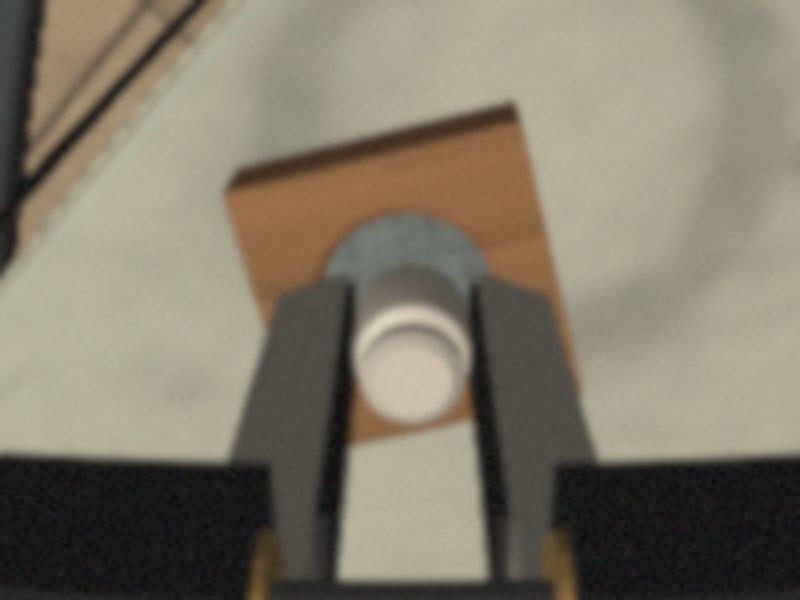

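Aligned over the recess; lower slowly, watching force.

Emit:
{"method": "step_arm", "body": {
  "motion": "10 0.2 0 0 0 0 0;10 0.2 0 0 0 0 0;10 0.2 0 0 0 0 0;10 0.2 0 0 0 0 0;10 0.1 0 0 0 0 0;10 0 0 0 0 0 0;10 0 0 0 0 0 0"
}}

```text
time: 34.35
tool_pos: [0.4417, 0.1493, 0.0144]
ee_rot: [-2.847, 1.57, -2.641]
wrist_force: [0.2, -0.4, -0.0]
width: 0.0184
```

Emit:
{"method": "step_arm", "body": {
  "motion": "10 0.15 0 0 0 0 0;10 0.15 0 0 0 0 0;10 0 0 0 0 0 0;10 0 0 0 0 0 0"
}}

```text
time: 34.68
tool_pos: [0.4422, 0.1494, 0.0122]
ee_rot: [-0.151, 1.57, 0.055]
wrist_force: [-1.1, -0.2, 3.8]
width: 0.0182
```

Emit:
{"method": "step_arm", "body": {
  "motion": "32 0 0 0 0 0 0;32 0 0 0 0 0 0;32 0 0 0 0 0 0;32 0 0 0 0 0 0;32 -0.3 0 0 0 0 0;32 -1 0 0 0 0 0;32 -2 0 0 0 0 0;32 -3 0 0 0 0 0;32 -3 0 0 0 0 0;32 -2 0 0 0 0 0;32 -1 0 0 0 0 0;32 0 0 0 0 0 0"
}}

```text
time: 35.68
tool_pos: [0.4431, 0.1497, 0.1372]
ee_rot: [-0.013, 1.566, 0.193]
wrist_force: [0.4, 0.2, -0.1]
width: 0.03
```

```bash
python3 - <<'E'
from h import *
delta([.441,.148,.40],.204)
for n in ["wrist"]:
    c=camera_params(n); im=snapshot(n)
    cv2.imwrite(f"pics/{n}21.png",cv2.cvtColor(im,cv2.COLOR_RGB2BGR))
crop('pics/wrist21.png','pics/w21.png',152,105,352,255)
E
```

```text
pos [0.4431 0.1497 0.1372] psi 0.206 tilt 0.27 j [ 0.2  -0.08  1.67 -0.    1.55 -0.  ] t 35.68 F [ 0.4  0.2 -0.1] w 0.03
delta cm tool [-26.28  -0.12  -0.12] |d| 26.28 minrows 7.0
rotvec [0.002  0.0047 0.0001] rows 1.0
scale 4.0
```

View pics/w21.png

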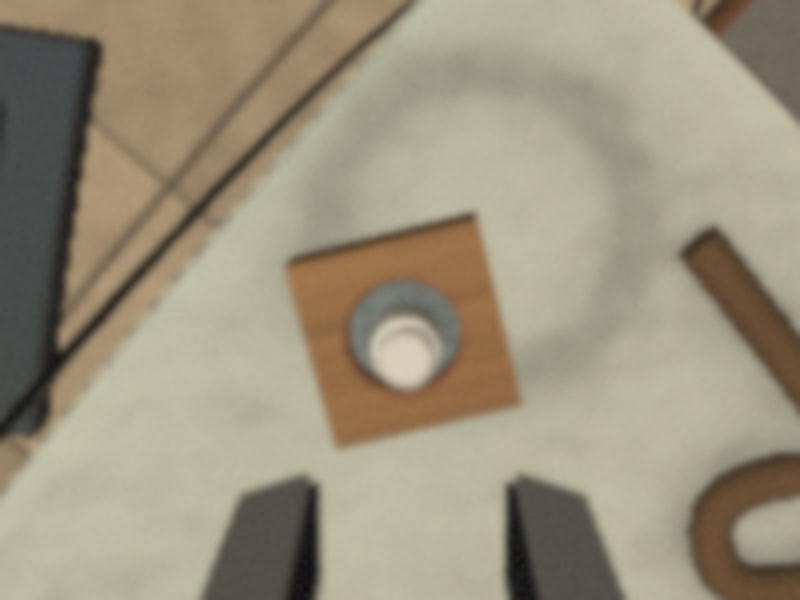

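Emit:
{"method": "step_arm", "body": {
  "motion": "32 -1 0 0 0 0 0;32 -2 0 0 0 0 0;32 -3 0 0 0 0 0;32 -3 0 0 0 0 0;32 -3 0 0 0 0 0;32 -3 0 0 0 0 0;32 -3 0 0 0 0 0;32 -3 0 0 0 0 0;32 -3 0 0 0 0 0;32 -1.5 0 0 0 0 0;32 -0.8 0 0 0 0 0;32 0 0 0 0 0 0"
}}

```text
time: 36.73
tool_pos: [0.4422, 0.1494, 0.3982]
ee_rot: [-0.11, 1.57, 0.095]
wrist_force: [-0.9, 0.1, -1.0]
width: 0.0302
```

Emit:
{"method": "step_arm", "body": {
  "motion": "32 0 -1 -0.1 0 0 0;32 0 -2.5 -0.2 0 0 0;32 0 -3.2 -0.3 0 0 0;32 0 -3.2 -0.3 0 0 0;32 0 -3.2 -0.3 0 0 0;32 0 -3.2 -0.3 0 0 0;32 0 -3.2 -0.3 0 0 0;32 0 -3.2 -0.3 0 0 0;32 0 -3.2 -0.3 0 0 0;32 0 -3.2 -0.3 0 0 0;32 0 -3.2 -0.3 0 0 0;32 0 -3.2 -0.3 0 0 0;32 0 -3.2 -0.3 0 0 0;32 0 -3.2 -0.3 0 0 0;32 0 -3.2 -0.3 0 0 0;32 0 -3.2 -0.3 0 0 0;32 0 -3.2 -0.3 0 0 0;32 0 -3.2 -0.2 0 0 0;32 0 -2.5 0 0 0 0;32 0 -0.8 0 0 0 0"
}}

```text
time: 38.4
tool_pos: [0.5104, -0.433, 0.3917]
ee_rot: [2.284, 1.562, 2.486]
wrist_force: [0.1, -0.3, -0.8]
width: 0.0297
```

Emit:
{"method": "step_arm", "body": {
  "motion": "80 0 0 0 0.05 0 0;80 0 0 0 0.1 0 0;80 0 0 0 0.1 0 0;80 0 0 0 0.1 0 0;80 0 0 0 0.1 0 0;80 0 0 0 0.1 0 0;80 0 0 0 0.1 0 0;80 0 0 0 0.1 0 0;80 0 0 0 0 0 0;80 0 0 0 0 0 0"
}}

```text
time: 39.23
tool_pos: [0.5109, -0.4289, 0.3953]
ee_rot: [2.949, 1.567, 2.407]
wrist_force: [-1.3, 0.6, 0.4]
width: 0.075
```

```bash
python3 - <<'E'
from h import *
delta([.513,-.428,.13],-.546)
E
```

```text
pos [ 0.5109 -0.4289  0.3953] psi -0.542 tilt 0.24 j [-0.78  0.45  0.54 -0.    2.16 -0.24] t 39.23 F [-1.3  0.6  0.4] w 0.075
delta cm tool [26.53  0.17  0.24] |d| 26.53 minrows 7.0
rotvec [ 0.004  -0.004  -0.0008] rows 1.0
```

Emit:
{"method": "step_arm", "body": {
  "motion": "80 1 0.1 0.2 0 0 0;80 2 0 0 0 0 0;80 3 0 0 0 0 0;80 3 0 0 0 0 0;80 3 0 0 0 0 0;80 3 0 0 0 0 0;80 3 0 0 0 0 0;80 3 0 0 0 0 0;80 3 0 0 0 0 0;80 2 0 0 0 0 0;80 1 0 0 0 0 0;80 0 0 0 0 0 0;80 0 0 0 0 0 0"
}}

```text
time: 40.32
tool_pos: [0.5135, -0.4288, 0.1274]
ee_rot: [3.041, 1.57, 2.498]
wrist_force: [0.8, 0.3, -0.2]
width: 0.0756
```

```bash
python3 - <<'E'
from h import *
delta([.513,-.428,.02],-.546)
for n in ["wrist"]:
    c=camera_params(n); im=snapshot(n)
    cv2.imwrite(f"pics/{n}22.png",cv2.cvtColor(im,cv2.COLOR_RGB2BGR)); np.savez('w22.npz',**c)
crop('pics/wrist22.png','pics/w22.png',152,105,352,255)
E
```

```text
pos [ 0.5135 -0.4288  0.1274] psi -0.543 tilt 0.04 j [-0.78  0.38  1.17 -0.    1.6  -0.24] t 40.32 F [ 0.8  0.3 -0.2] w 0.0756
delta cm tool [10.74  0.04 -0.08] |d| 10.75 minrows 3.0
rotvec [ 0.0028 -0.0008 -0.0001] rows 1.0
scale 4.0
```

View pics/w22.png

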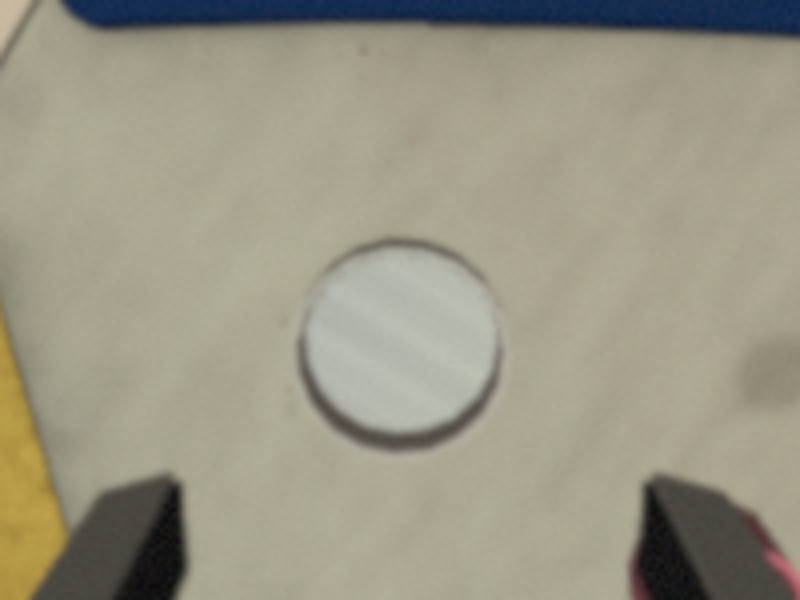

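```bash
python3 - <<'E'
from h import *
c=dict(np.load('w22.npz'));p,R,o=pose()
f=lambda u,v,z: R.T@(pix2w('wrist',152+u/4,105+v/4,z,c)-p)*100
for n,u,v,z in [('c',400,346,.018),('L',297,346,.018),('R',503,346,.018),('T',400,243,.018),('B',400,449,.018),('floor',402,340,.002)]: print(n,f(u,v,z).round(2))
E
```

```text
c [11.11  0.13 -0.31]
L [11.11  0.13 -2.95]
R [11.12  0.13  2.32]
T [11.11  2.79 -0.31]
B [11.11 -2.65 -0.32]
floor [12.71 -0.12 -0.28]
```

Emit:
{"method": "step_arm", "body": {
  "motion": "80 1 0.05 -0.3 0 0 0;80 2 0 0 0 0 0;80 3 0 0 0 0 0;80 2.5 0 0 0 0 0;80 2 0 0 0 0 0;80 1 0 0 0 0 0;80 0.6 0 0 0 0 0;80 0.3 0 0 0 0 0;80 0 0 0 0 0 0;80 0 0 0 0 0 0"
}}

```text
time: 41.2
tool_pos: [0.5123, -0.4277, 0.0054]
ee_rot: [-0.247, 1.568, -0.791]
wrist_force: [0.5, 0.1, -0.4]
width: 0.0752
```

```bash
python3 - <<'E'
from h import *
delta([.513,-.428,.003],-.546)
for n in ["wrist",'scene']:
    c=camera_params(n); im=snapshot(n)
    cv2.imwrite(f"pics/{n}23.png",cv2.cvtColor(im,cv2.COLOR_RGB2BGR))
    if n=='wrist': np.savez('w23.npz',**c)
crop('pics/wrist23.png','pics/w23.png',152,155,352,305)
crop('pics/scene23.png','pics/s23.png',270,210,370,285)
E
```

```text
pos [ 0.5123 -0.4277  0.0054] psi -0.544 tilt 0.18 j [-0.78  0.45  1.32 -0.    1.37 -0.24] t 41.2 F [ 0.5  0.1 -0.4] w 0.0752
delta cm tool [0.24 0.01 0.07] |d| 0.25 minrows 1.0
rotvec [0.0021 0.0031 0.0008] rows 1.0
scale 4.0
scale 8.0
```

View pics/w23.png

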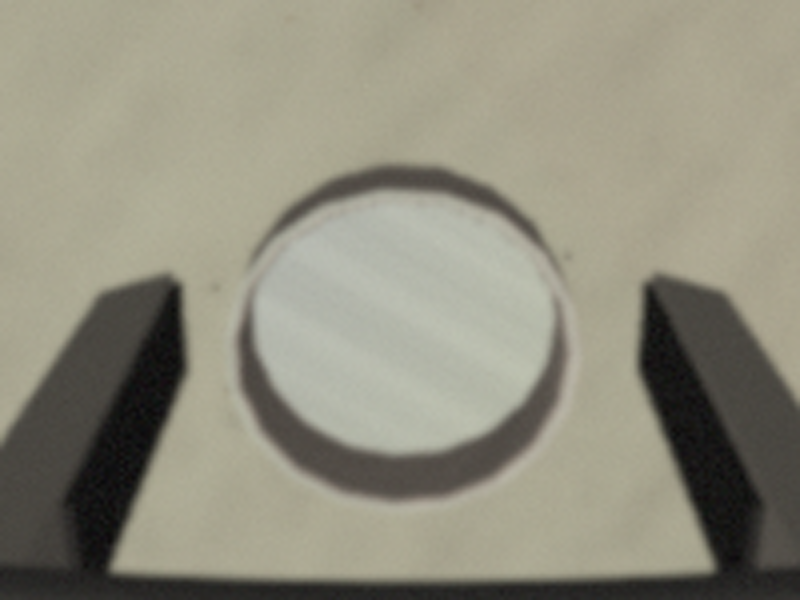

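View pics/s23.png

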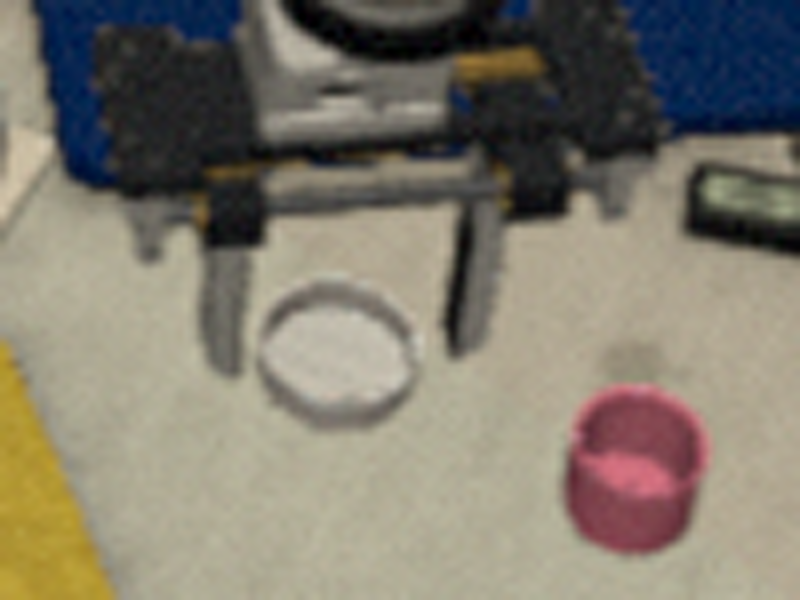

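```bash
python3 - <<'E'
from h import *
c=dict(np.load('w23.npz'));p,R,o=pose()
f=lambda u,v,z: R.T@(pix2w('wrist',152+u/4,155+v/4,z,c)-p)*100
for n,u,v,z in [('L',236,345,.018),('R',576,345,.018),('B',403,502,.018),('T',403,188,.018),('tip',178,277,.009),('tipR',648,277,.009),('tipn',187,370,.009)]: print(n,f(u,v,z).round(2))
E
```

```text
L [-1.26  0.06 -2.7 ]
R [-1.24  0.05  2.69]
B [-1.24 -2.83 -0.06]
T [-1.25  2.66 -0.05]
tip [-0.36  0.86 -3.75]
tipR [-0.33  0.85  3.97]
tipn [-0.36 -0.83 -3.71]
```

Emit:
{"method": "step_arm", "body": {
  "motion": "80 0.2 0 -0.1 0 0 0;80 0.1 0 0 0 0 0;80 0 0 0 0 0 0"
}}

```text
time: 41.55
tool_pos: [0.5105, -0.4262, 0.0006]
ee_rot: [-0.44, 1.571, -0.984]
wrist_force: [0.4, 0.3, -0.1]
width: 0.0755
```

Emit:
{"method": "step_arm", "body": {
  "motion": "45 0 0 0 0 0 0;45 0 0 0 0 0 0;45 0 0 0 0 0 0;45 0 0 0 0 0 0;45 0 0 0 0 0 0;45 0 0 0 0 0 0;45 0 0 0 0 0 0;45 0 0 0 0 0 0"
}}

```text
time: 42.22
tool_pos: [0.5106, -0.4263, 0.0006]
ee_rot: [-0.452, 1.571, -0.996]
wrist_force: [-0.5, 0.5, 0.2]
width: 0.0566
```

Emit:
{"method": "step_arm", "body": {
  "motion": "45 -0.3 0 0 0 0 0;45 -0.7 0 0 0 0 0;45 -1.5 0 0 0 0 0;45 -2.5 0 0 0 0 0;45 -3 0 0 0 0 0;45 -3 0 0 0 0 0;45 -2.5 0 0 0 0 0;45 -1 0 0 0 0 0;45 0 0 0 0 0 0"
}}

```text
time: 42.97
tool_pos: [0.512, -0.4277, 0.1504]
ee_rot: [-0.24, 1.563, -0.784]
wrist_force: [0.6, -0.8, -0.6]
width: 0.0563
```

```bash
python3 - <<'E'
from h import *
delta([.3985,-.206,.145],-.546)
for n in ["wrist"]:
    c=camera_params(n); im=snapshot(n)
    cv2.imwrite(f"pics/{n}24.png",cv2.cvtColor(im,cv2.COLOR_RGB2BGR))
    if n=='wrist': np.savez('w24.npz',**c)
crop('pics/wrist24.png','pics/w24.png',152,155,352,305)
E
```

```text
pos [ 0.512  -0.4277  0.1504] psi -0.544 tilt 0.47 j [-0.78  0.36  1.15 -0.    1.63 -0.24] t 42.97 F [ 0.6 -0.8 -0.6] w 0.0563
delta cm tool [  0.34  13.1  -21.19] |d| 24.91 minrows 6.0
rotvec [0.002  0.0079 0.0019] rows 1.0
scale 4.0
```

View pics/w24.png

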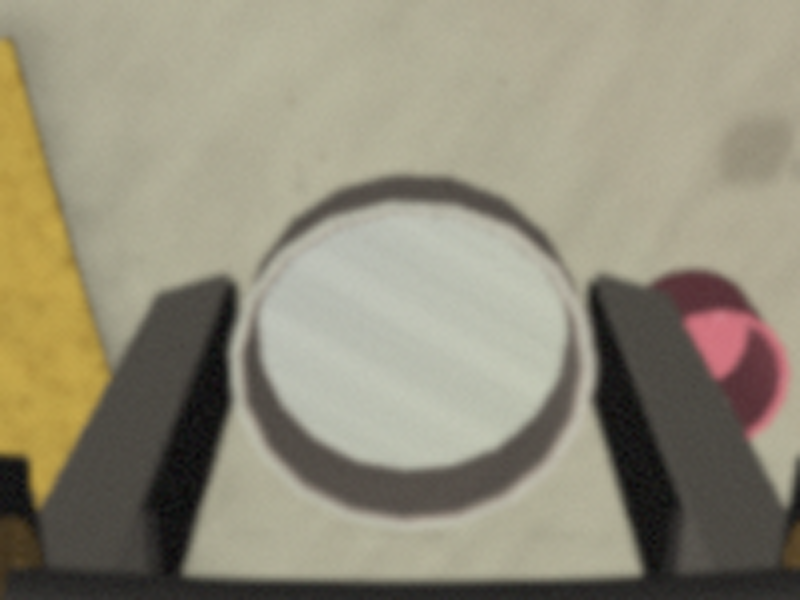

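Emit:
{"method": "step_arm", "body": {
  "motion": "45 0 0.5 -0.9 0 0 0;45 0 1.2 -1.9 0 0 0;45 0 1.6 -2.6 0 0 0;45 0 1.7 -2.7 0 0 0;45 0 1.7 -2.7 0 0 0;45 0 1.7 -2.7 0 0 0;45 0 1.7 -2.7 0 0 0;45 0 1.5 -2.5 0 0 0;45 0 1 -1.6 0 0 0;45 0 0.5 -0.9 0 0 0;45 0 0 0 0 0 0;45 0 0 0 0 0 0"
}}

```text
time: 44.02
tool_pos: [0.3967, -0.2045, 0.1444]
ee_rot: [-2.851, 1.569, 2.889]
wrist_force: [0.3, 0.3, -0.1]
width: 0.0566
```

```bash
python3 - <<'E'
from h import *
delta([.3985,-.206,.06],-.546)
p,R,o=pose()
for n in ["wrist",'scene']:
    c=camera_params(n); im=snapshot(n)
    cv2.imwrite(f"pics/{n}25.png",cv2.cvtColor(im,cv2.COLOR_RGB2BGR))
    if n=='wrist': np.savez('w25.npz',**c)
crop('pics/wrist25.png','pics/w25.png',152,115,352,265)
crop('pics/scene25.png','pics/s25.png',190,160,310,250)
E
```

```text
pos [ 0.3967 -0.2045  0.1444] psi -0.544 tilt 0.07 j [-0.6  -0.13  1.7  -0.    1.57 -0.06] t 44.02 F [ 0.3  0.3 -0.1] w 0.0566
delta cm tool [ 8.44 -0.04  0.24] |d| 8.45 minrows 3.0
rotvec [ 0.0023 -0.0012  0.0004] rows 1.0
scale 4.0
scale 6.666666666666667
```

View pics/w25.png

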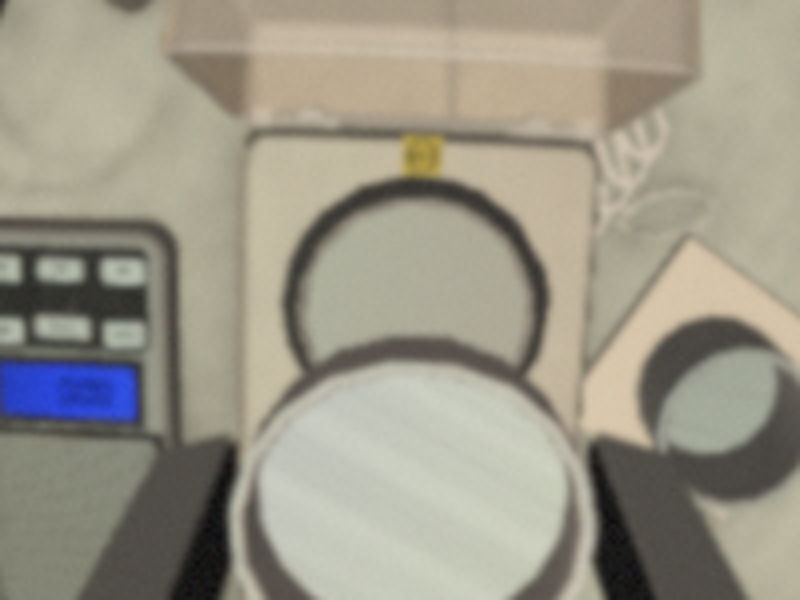

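View pics/s25.png

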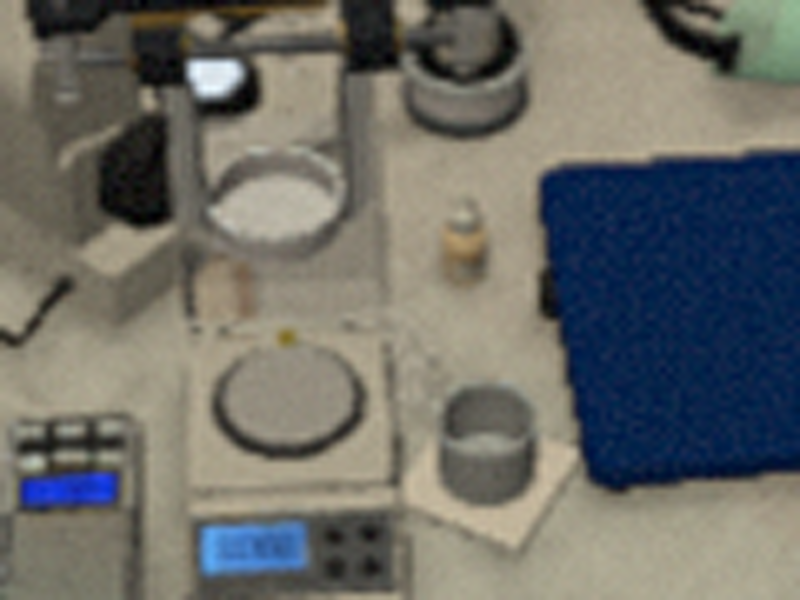

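```bash
python3 - <<'E'
from h import *
c=dict(np.load('w25.npz'));p,R,o=pose()
f=lambda u,v,z: R.T@(pix2w('wrist',152+u/4,115+v/4,z,c)-p)*100
for n,u,v,z in [('pL',300,305,.037),('pR',534,305,.037),('pT',417,197,.037),('oT',417,180,.036)]: print(n,f(u,v,z).round(2))
g=lambda u,v,z: R.T@(pix2w('wrist',152+u/4,155+v/4,z,c)-p)*100   # w24 geometry same tool-relative
for n,u,v in [('dL',230,350),('dR',597,350),('dB',413,521),('dT',413,202)]: print(n,g(u,v,p[2]+.0174).round(2))
X=pix2w('scene',190+288/6.667,160+397/6.667,.037);print('scene pan',X,(R.T@(X-p)*100).round(2))
E
```

```text
pL [10.8   0.23 -2.82]
pR [10.79  0.24  3.12]
pT [10.79  3.    0.14]
oT [10.89  3.41  0.14]
dL [-1.74  0.25 -2.8 ]
dR [-1.74  0.26  2.85]
dB [-1.74 -2.83  0.02]
dT [-1.74  2.65  0.01]
scene pan [ 0.39582689 -0.20658379  0.037     ] [10.8  -0.18 -0.05]
```

Emit:
{"method": "step_arm", "body": {
  "motion": "45 1 0 0.1 0 0 0;45 2 0.03 0 0 0 0;45 2.5 0 0 0 0 0;45 2 0 0 0 0 0;45 1.2 0 0 0 0 0;45 0.7 0 0 0 0 0;45 0.4 0 0 0 0 0;45 0.2 0 0 0 0 0;45 0 0 0 0 0 0;45 0 0 0 0 0 0"
}}

```text
time: 44.95
tool_pos: [0.3986, -0.2053, 0.0464]
ee_rot: [-0.109, 1.569, -0.653]
wrist_force: [-0.5, -0.4, -0.6]
width: 0.0564
```

```bash
python3 - <<'E'
from h import *
delta([.3975,-.2055,.038],-.546)
for n in ["wrist",'scene']:
    c=camera_params(n); im=snapshot(n)
    cv2.imwrite(f"pics/{n}26.png",cv2.cvtColor(im,cv2.COLOR_RGB2BGR))
crop('pics/wrist26.png','pics/w26.png',132,115,372,295)
crop('pics/scene26.png','pics/s26.png',200,180,300,255)
E
```

```text
pos [ 0.3986 -0.2053  0.0464] psi -0.544 tilt 0.1 j [-0.6  -0.05  1.83 -0.    1.36 -0.06] t 44.95 F [-0.5 -0.4 -0.6] w 0.0564
delta cm tool [ 0.84 -0.08 -0.09] |d| 0.85 minrows 1.0
rotvec [0.0019 0.0017 0.0002] rows 1.0
scale 3.3333333333333335
scale 8.0
```

View pics/w26.png

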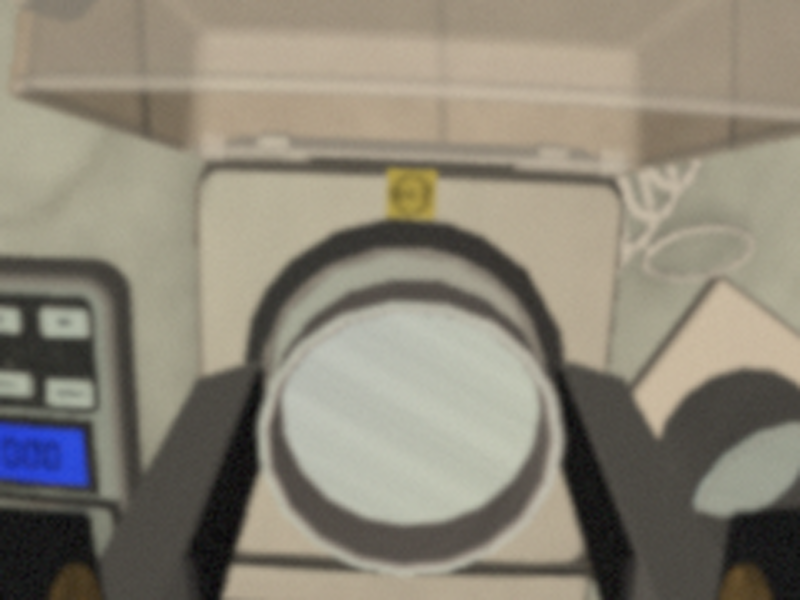

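View pics/s26.png

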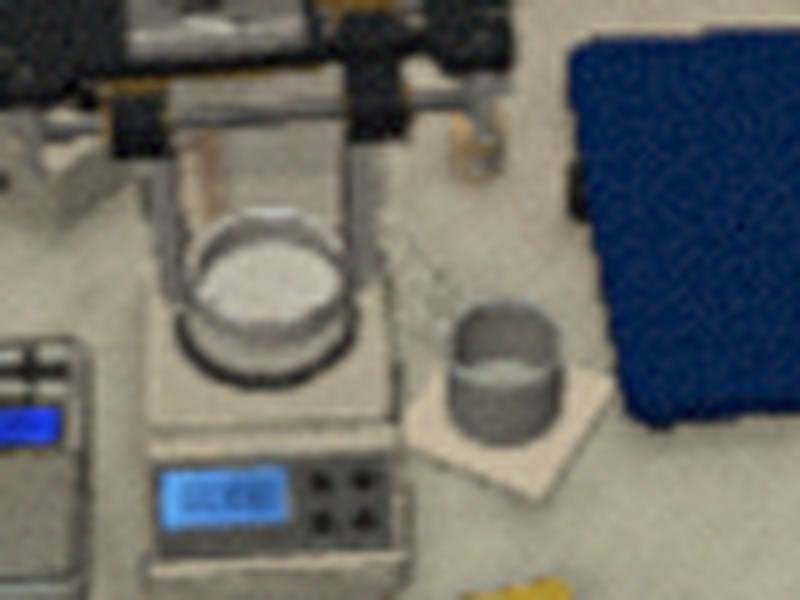

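```bash
python3 - <<'E'
from h import *
c=camera_params('wrist');p,R,o=pose();k=10/3
f=lambda u,v,z: R.T@(pix2w('wrist',132+u/k,115+v/k,z,c)-p)*100
print('dish bottom far',f(410,282,p[2]-.0006).round(2),'rim B',f(412,572,p[2]+.0174).round(2),'L',f(258,420,p[2]+.0174).round(2),'R',f(565,420,p[2]+.0174).round(2))
print('pan far',f(408,247,.037).round(2),'panL',f(268,350,.037).round(2),f(545,350,.037).round(2))
E
```

```text
dish bottom far [0.06 2.43 0.09] rim B [-1.74 -3.01  0.13] L [-1.75  0.29 -2.72] R [-1.73  0.28  2.95]
pan far [0.96 2.9  0.05] panL [ 0.95  0.69 -2.88] [0.96 0.68 2.91]
```

Emit:
{"method": "step_arm", "body": {
  "motion": "45 0.1 0.17 0 0 0 0;45 0.2 0 0 0 0 0;45 0.2 0 0 0 0 0;45 0.1 0 0 0 0 0;45 0 0 0 0 0 0;45 0 0 0 0 0 0"
}}

```text
time: 45.55
tool_pos: [0.3988, -0.2032, 0.0394]
ee_rot: [-2.924, 1.571, 2.816]
wrist_force: [0.9, 0.3, -0.8]
width: 0.0566
```

Emit:
{"method": "step_arm", "body": {
  "motion": "45 0.1 0 0 0 0 0;45 0.05 0 0 0 0 0;45 0 0 0 0 0 0;45 0 0 0 0 0 0"
}}

```text
time: 45.88
tool_pos: [0.3989, -0.2033, 0.0381]
ee_rot: [-1.167, 1.571, -1.711]
wrist_force: [0.7, -0.6, -0.1]
width: 0.0563
```

Emit:
{"method": "step_arm", "body": {
  "motion": "45 0.05 0 0 0 0 0;45 0.05 0 0 0 0 0;45 0 0 0 0 0 0;45 0 0 0 0 0 0"
}}

```text
time: 46.22
tool_pos: [0.399, -0.2034, 0.0371]
ee_rot: [-0.319, 1.571, -0.863]
wrist_force: [0.3, -0.3, -0.0]
width: 0.0568
```

Emit:
{"method": "step_arm", "body": {
  "motion": "45 0.05 0 0 0 0 0;45 0 0 0 0 0 0;45 0 0 0 0 0 0"
}}

```text
time: 46.47
tool_pos: [0.399, -0.2034, 0.0371]
ee_rot: [-0.259, 1.57, -0.803]
wrist_force: [-2.5, 0.3, 5.1]
width: 0.0568
```

Contact at 5 N (under the limit). Release gently and rise.

Emit:
{"method": "step_arm", "body": {
  "motion": "75 -0.05 0 0 0 0 0;75 0 0 0 0 0 0;75 0 0 0 0 0 0;75 0 0 0 0 0 0;75 0 0 0 0 0 0;75 -0.3 0 0 0 0 0;75 -1 0 0 0 0 0;75 -2 0 0 0 0 0;75 -3 0 0 0 0 0;75 -3 0 0 0 0 0;75 -2 0 0 0 0 0;75 0 0 0 0 0 0;75 0 0 0 0 0 0"
}}

```text
time: 47.55
tool_pos: [0.3997, -0.2039, 0.152]
ee_rot: [-0.089, 1.567, -0.633]
wrist_force: [0.4, 0.5, -0.3]
width: 0.0706
```

```bash
python3 - <<'E'
from h import *
delta([.3975,-.2055,.038],-.546)
p,R,o=pose()
for n in ["wrist",'scene']:
    c=camera_params(n); im=snapshot(n)
    cv2.imwrite(f"pics/{n}27.png",cv2.cvtColor(im,cv2.COLOR_RGB2BGR))
    if n=='wrist': np.savez('w27.npz',**c)
crop('pics/wrist27.png','pics/w27.png',152,105,352,255)
crop('pics/scene27.png','pics/s27.png',160,120,320,240)
E
```

```text
pos [ 0.3997 -0.2039  0.152 ] psi -0.544 tilt 0.24 j [-0.6  -0.13  1.68 -0.    1.58 -0.05] t 47.55 F [ 0.4  0.5 -0.3] w 0.0706
delta cm tool [11.4  -0.25 -0.16] |d| 11.4 minrows 3.0
rotvec [0.002  0.0041 0.0004] rows 1.0
scale 4.0
scale 5.0
```

View pics/w27.png

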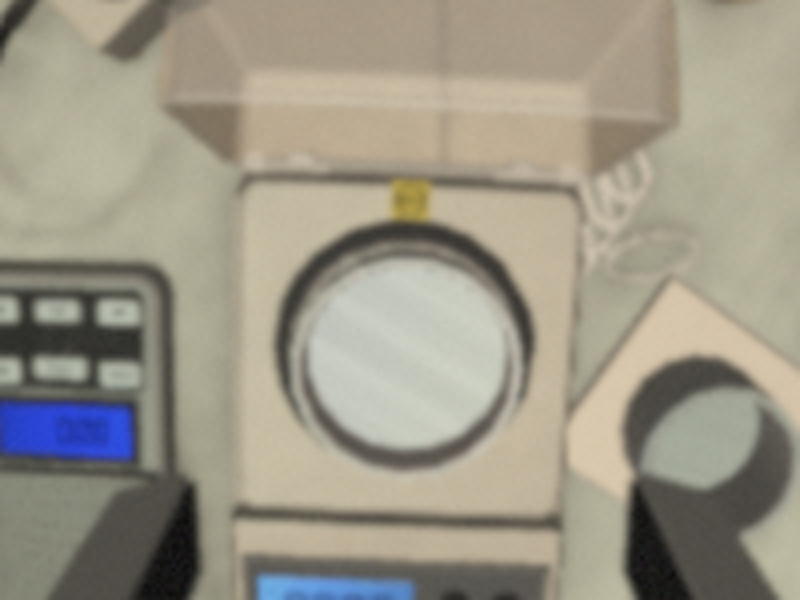

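View pics/s27.png

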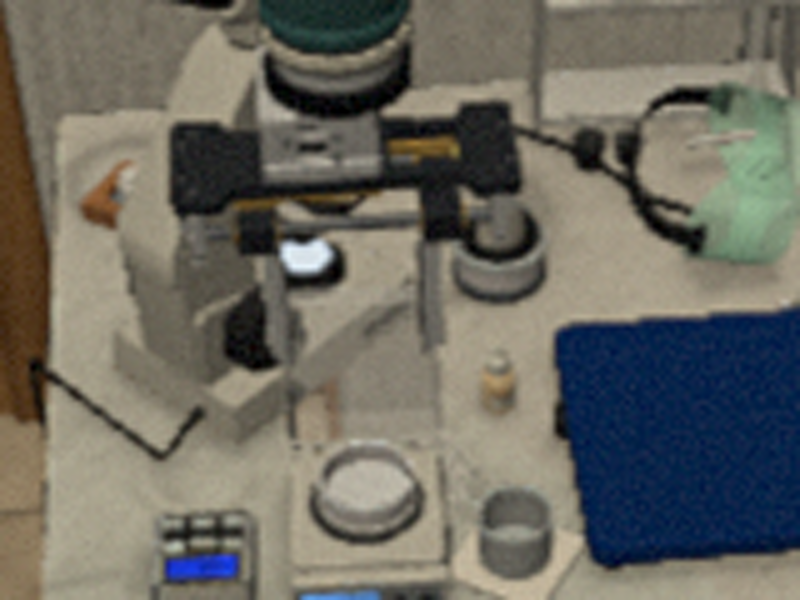

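```bash
python3 - <<'E'
from h import *
c=dict(np.load('w27.npz'));p,R,o=pose()
f=lambda u,v,z: pix2w('wrist',152+u/4,105+v/4,z,c)
L,Rr,B,T=f(290,355,.055),f(523,355,.055),f(406,471,.055),f(406,243,.055)
print('dish LR',(L+Rr)/2,np.linalg.norm(L-Rr),'TB',(B+T)/2,np.linalg.norm(B-T))
F=f(406,357,.039);print('dish floor',f(406,353,.039))
print('ring LR',(f(276,345,.035)+f(535,345,.035))/2,np.linalg.norm(f(276,345,.035)-f(535,345,.035)),'top',f(406,222,.035))
ax=np.array([np.sin(.544),np.cos(.544),0]); 
r=np.linalg.norm(f(276,345,.035)-f(535,345,.035))/2
print('ring centre', f(406,222,.035)-ax*r)
for n,u,v,z in [('dish rim s',160+366/5,120+472/5,.055)]: print(n,pix2w('scene',u,v,z))
crop('pics/scene27.png','pics/s27b.png',214,200,254,230)
E
```

```text
dish LR [ 0.4009706  -0.20219527  0.055     ] 0.057156638026186084 TB [ 0.40019858 -0.20321561  0.055     ] 0.05803124051535008
dish floor [ 0.39890977 -0.2053945   0.039     ]
ring LR [ 0.39937999 -0.20438584  0.035     ] 0.06795820738613254 top [ 0.41630398 -0.17669783  0.035     ]
ring centre [ 0.39871766 -0.20577189  0.035     ]
dish rim s [ 0.39871214 -0.20385804  0.055     ]
scale 20.0
```

View pics/s27b.png

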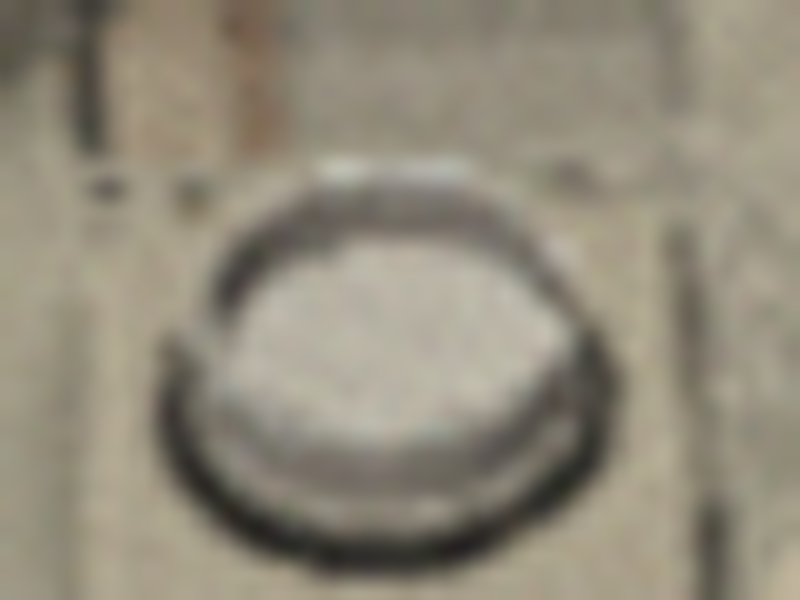

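Emit:
{"method": "step_arm", "body": {
  "motion": "75 1 0 0 0 0 0;75 2 0 0 0 0 0;75 3 0 0 0 0 0;75 2.5 0 0 0 0 0;75 1.5 0 0 0 0 0;75 0.7 0 0 0 0 0;75 0.3 0 0 0 0 0;75 0 0 0 0 0 0;75 0 0 0 0 0 0"
}}

```text
time: 48.4
tool_pos: [0.3993, -0.2036, 0.0405]
ee_rot: [-0.09, 1.57, -0.634]
wrist_force: [0.1, -1.0, 0.5]
width: 0.0708
```

Emit:
{"method": "step_arm", "body": {
  "motion": "75 0.1 0 0 0 0 0;75 0 0 0 0 0 0;45 0 0 0 0 0 0;45 0 0 0 0 0 0;45 0 0 0 0 0 0;45 0 0 0 0 0 0;45 0 0 0 0 0 0;45 -0.15 0 0 0 0 0;45 -0.15 0 0 0 0 0;45 0 -0.15 0 0 0 0;45 0 -0.15 0 0 0 0;45 0 0 0 0 0 0;45 0 0 0 0 0 0"
}}

```text
time: 49.48
tool_pos: [0.3972, -0.2059, 0.0419]
ee_rot: [3.123, 1.571, 2.579]
wrist_force: [0.0, 0.2, -1.0]
width: 0.0563
```

Emit:
{"method": "step_arm", "body": {
  "motion": "45 0.1 0 0 0 0 0;45 0.1 0 0 0 0 0;45 0.05 0 0 0 0 0;45 0 0 0 0 0 0;45 0 0 0 0 0 0"
}}

```text
time: 49.9
tool_pos: [0.3973, -0.2058, 0.0397]
ee_rot: [-2.192, 1.571, -2.736]
wrist_force: [-1.4, 0.2, 1.6]
width: 0.0569
```

Emit:
{"method": "step_arm", "body": {
  "motion": "45 0.05 0 0 0 0 0;45 0 0 0 0 0 0;45 0 0 0 0 0 0"
}}

```text
time: 50.15
tool_pos: [0.3973, -0.2058, 0.0396]
ee_rot: [-1.673, 1.571, -2.217]
wrist_force: [-2.5, 0.7, 4.5]
width: 0.0564
```

Emit:
{"method": "step_arm", "body": {
  "motion": "75 -0.05 0 0 0 0 0;75 0 0 0 0 0 0;75 0 0 0 0 0 0;75 0 0 0 0 0 0;75 0 0 0 0 0 0;75 -0.3 0 0 0 0 0;75 -1 0 0 0 0 0;75 -2 0 0 0 0 0;75 -3 0 0 0 0 0;75 -3 0 0 0 0 0;75 -3 0 0 0 0 0;75 -3 0 0 0 0 0;75 -2 0 0 0 0 0;75 -1 0 0 0 0 0;75 0 0 0 0 0 0;75 0 0 0 0 0 0"
}}

```text
time: 51.48
tool_pos: [0.3973, -0.2058, 0.2225]
ee_rot: [-0.362, 1.571, -0.906]
wrist_force: [0.6, 0.3, -0.6]
width: 0.0706
```

```bash
python3 - <<'E'
from h import *
delta([.3975,-.2055,.038],-.546)
p,R,o=pose()
for n in ["wrist",'scene']:
    c=camera_params(n); im=snapshot(n)
    cv2.imwrite(f"pics/{n}28.png",cv2.cvtColor(im,cv2.COLOR_RGB2BGR))
    if n=='wrist': np.savez('w28.npz',**c)
crop('pics/wrist28.png','pics/w28.png',152,85,352,235)
crop('pics/scene28.png','pics/s28.png',160,120,320,240)
crop('pics/scene28.png','pics/s28b.png',214,200,254,230)
E
```

```text
pos [ 0.3973 -0.2058  0.2225] psi -0.544 tilt 0.01 j [-0.6  -0.15  1.56 -0.    1.73 -0.06] t 51.48 F [ 0.6  0.3 -0.6] w 0.0706
delta cm tool [18.45  0.04 -0.  ] |d| 18.45 minrows 5.0
rotvec [0.002  0.0002 0.0001] rows 1.0
scale 4.0
scale 5.0
scale 20.0
```

View pics/w28.png

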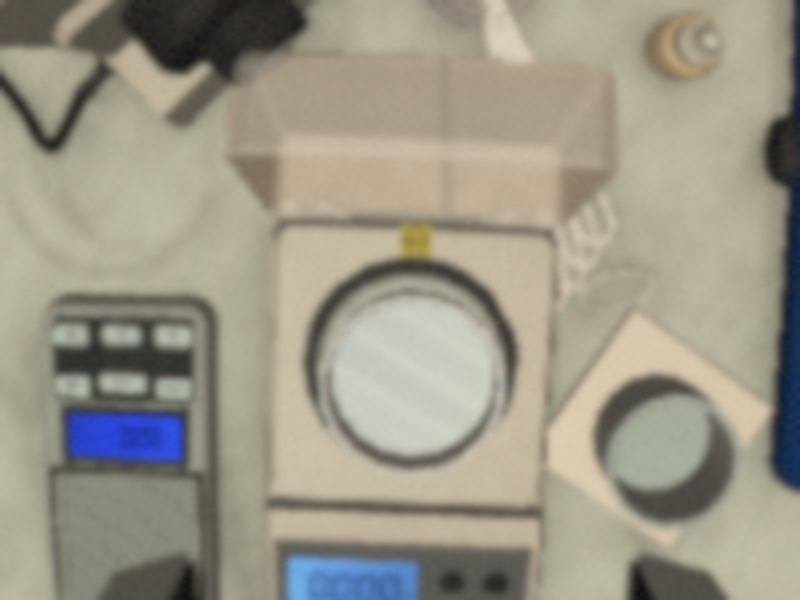

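View pics/s28.png

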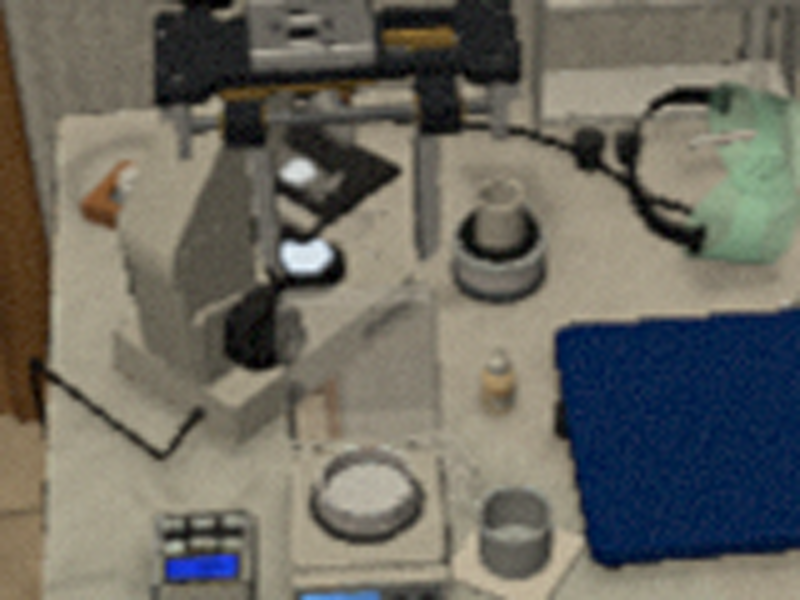

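View pics/s28b.png

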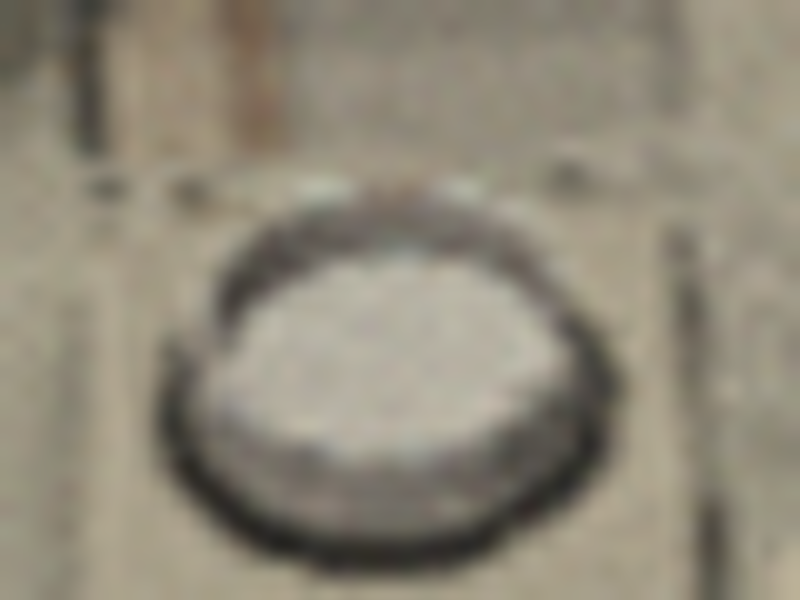

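```bash
python3 - <<'E'
from h import *
c=dict(np.load('w28.npz'))
f=lambda u,v,z: pix2w('wrist',152+u/4,85+v/4,z,c)
print('dish rim',(f(318,377,.055)+f(505,377,.055))/2,(f(411,287,.055)+f(411,469,.055))/2)
print('ring',(f(306,362,.035)+f(517,362,.035))/2,'top',f(411,259,.035)-np.array([.517,.856,0])*.034)
print('tile',np.mean([f(u,v,.007) for u,v in [(638,312),(771,408),(672,541),(546,440)]],0))
print('beaker floor',f(660,440,.010),'rim',f(672,452,.045))
delta([0,0,0])
E
```

```text
dish rim [ 0.39889236 -0.20539781  0.055     ] [ 0.39833154 -0.20602449  0.055     ]
ring [ 0.39920862 -0.20495787  0.035     ] top [ 0.39853086 -0.20579083  0.035     ]
tile [ 0.45880421 -0.27455618  0.007     ]
beaker floor [ 0.45690929 -0.278107    0.01      ] rim [ 0.45676848 -0.27143559  0.045     ]
pos [ 0.3966 -0.2053  0.2206] psi -0.544 tilt 0.2 j [-0.6  -0.15  1.56 -0.    1.73 -0.06] t 51.58 F [-0.8  0.4 -0.6] w 0.0707
delta cm tool [ 22.22  -2.96 -44.48] |d| 49.81 minrows 12.0
```

```bash
python3 -c "
from bench import robot
print(robot.close_job())"
```

```text
the job is handed in; nothing more can be done
None
```

The bench is laid out and the job handed in at about 51.6 s. Each vessel stands upright in its place, the balance never saw more than about 5 N, and the dropper bottle stands where it was.

- **Crucible:** twisted into the collar until it stopped. The force then rose to about 24 N with no further travel, and its rim stands about 70 mm high in the scene picture, which is what a fully seated crucible gives.
- **Beaker:** on the tile, within about 2–3 mm of the middle. The wrist readings of it scatter by a few millimetres, so that is as close as I can state it.
- **Calibration weight:** upright in the recess of its wooden block.
- **Dish:** on the balance pan. I first set it about 3 mm towards the lid, so I gripped it again and moved it; the last check puts it within about 1 mm of the middle.

**Fingertip offset:** the task says the fingertips stand 19 mm ahead of the TCP, but the pictures show them level with it or a few millimetres behind. My first close on the crucible therefore passed just above its rim without touching it. I took the grip heights from the pictures after that.

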